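# Unpin the paint box and serve a pot

## Task

Unlock the plywood paint box: draw the steel pull-loop pin right out of its bore, then park it with its nose tucked well into the open notch beside the bore. Then slide the box's lid fully open, lift out the paint pot and stand it upright in the round middle well of the palette. Leave the pin parked and the lid open, do not let the pot tip over, and leave the bottles and jars on the table where they are.

Things in the scene. Friction and masses are not known exactly. Their poses are not given: they have to be found in the camera images.
- chest: Plywood paint box, fixed. Origin: centre of the tray's underside, on the table. Sizes in mm in this frame: tray outside 200 (x) x 160 (y), inside 186 x 150, inner floor at z 6; side walls (y +-75 to +-80) to z 82, end walls to z 74. A sliding lid closes it; on its -y side is a ledge with the lock block
- ledge (a point): Middle of the flat ledge on which the pin slides, at (2, -158, 82) in the box frame; same axes. The ledge's top is at z 82, solid below. It is bounded by the lock block (face at y -101) and low fences: rear one 12 high, inner face at y -216; side ones 10 high, inner faces at x -60 and +64
- bore (a point): Centre of the bore's mouth in the face of the wooden lock block, at (30, -101, 90) in the box frame; same axes, +y runs into the bore. Block: y -101 to -81, z 82 to 105, x -66 to +70. The bore goes through it, roofed, 15 wide and 16.5 high
- notch (a point): Centre of the mouth of the park notch in the same face, at (-25, -101, 90) in the box frame; same axes, +y runs into the notch. It is open at the top and on the ledge side, 22 wide, 15 deep, with a closed end
- lid (a joint): Sliding lid, in m: 0 shut, grows as it slides along the box's +x; stop at 0.105 = fully open. About 1.5 N friction, stays where left. While the pin is in its lock lug (small arch at the lid's -y edge, top z 105) it cannot slide. Top face at z 80. Shut it covers the tray; fully open it bares the tray from x -93 to +5
- cleat (a point): Middle of the top of the wooden cleat, the bar across the lid by which it is pushed: 90 along y, 12 along x, 16 high above the lid, top at z 96; moves with the lid, at x -50, y 0 in the box frame when shut; the lid is bare for 44 mm on the cleat's -x side
- pin: Loose steel pin, about 0.2 kg. Tail: flat square loop 58 x 58, 42 x 42 clear opening, bars 8 wide, 16 high. Round nose 12 thick, 46 long, along +y from the loop. Origin: loop's centre, on its underside. It lies flat on the ledge, y along the box's y. At the start the loop is 2 to 8 off the block, nose through the bore and lid lug. Drawn 50 back it is clear, a few mm before the rear fence
- pin_tip (a point): Tip of the pin's nose, on its axis, 75 mm from the loop's centre along the pin's +y, 8 above its underside. Tip at the notch's closed end: the loop is 31 mm off the block
- pot: Closed white paint pot, upright, 44 across, its cap (upper 17) 47 across, 62 high, about 0.13 kg. Origin: centre of its underside. Stands on the floor of the box (box z 6) near its -x end, hidden while the lid is shut; grasp it from above with the fingers closing along the box's y
- palette: White plastic mixing palette, fixed, 192 across, outer rim 8 high, ten small wells round a round middle well: 84 across inside, with a rim 4 thick and 11 high, floor 4 above the table. Origin: centre of its underside on the table
- bottle_tall: Bystander: blue paint bottle, 56 across, 165 high, standing; origin: centre of underside
- bottle_short: Bystander: green paint bottle, 54 across, 110 high, standing; origin: centre of underside
- jar: Bystander: orange jar, 60 across, 75 high, standing; origin: centre of underside
Things that resemble listed ones, but are neither listed nor needed, are in the scene too. Of the things that look like the pin, the middle-sized one is meant.

How it is judged:
On the way, in this order (a step that is already met when the one before it is completed fails the run):
1. the pin's nose is clear of the bore (y of pin_tip in the frame of bore below -0.001 m), for 0.1 s.
2. the pin lies flat with its nose at least 7 mm inside the notch (y of pin_tip in the frame of notch above 0.007 m and x of pin_tip in the frame of notch between -0.009 and 0.009 m and z of pin_tip in the frame of notch below 0.006 m and angle between pin's own z axis and vertical below 0.15 rad), for 0.3 s.
3. the lid is fully open (within 10 mm of its stop) (value of joint lid above 0.095 m), for 0.2 s.
4. the pot is lifted clear of the box (height (world z) of pot above 0.085 m), for 0.1 s.
At the end, for the whole second after the job is handed in: Pin flat and still, tip 7 mm or more into the notch and within 9 mm of its middle line; lid within 10 mm of its open stop; pot upright (0.1 rad) and still on the floor of the palette's middle well, centre within 22 mm of the palette's, underside less than 8 mm above the table (all of step 2 and value of joint lid above 0.095 m and horizontal distance between pot and palette below 0.022 m and z of pot in the frame of palette below 0.008 m and angle between pot's own z axis and vertical below 0.1 rad and linear speed of each of pot, pin below 0.02 m/s); the robot touches nothing.
It fails at once if the pot is tipped by more than 45 degrees (angle between pot's own z axis and vertical above 0.8 rad).
It fails at once if a bystander bottle or jar is moved by more than 30 mm (distance of any of bottle_tall, bottle_short, jar from where it was at the start of the episode above 0.03 m).
It also fails if it takes over 58 s, if anything falls off the work surface, if the arm or the gripper's body presses on something with over 40 N, if the wrist force passes 120 N, or if a joint passes its speed limit or range.

## Robot

A 6-joint arm with a two-finger parallel gripper is mounted at the origin on the work surface. World frame = base frame: x ahead of the robot, y to its left, z up, the work surface at z = 0. Lengths are in m, angles in rad, forces in N, time in s.
With the tool pointing down it reaches from about 0.35 to 0.975 m from the base axis. Payload 17.4 kg.
Tool frame: the origin (TCP) lies midway between the tips of the shut fingers; the grasp point (between the pads) lies 19 mm behind it (r.grip_depth is the z of the grasp point in the tool frame, in m); z points along the fingers, y is the direction in which the jaws open and shut (so a half turn about z gives the same grasp; the last joint's range is limited). The gripper opens to 85 mm and grips with 20 to 120 N. Pads are 22 mm wide; open, the fingers measure 114 mm over their backs; the gripper's body (76 mm by 85 mm) begins 54 mm behind the grasp point. The pads swing forward as they close: fully open they stand 13 mm farther back than shut.
Start: joints at [-0.038, 0.116, 1.442, -0, 1.584, -0.038], TCP at [0.675, -0, 0.208] pointing down, gripper open.
Joint ranges: [-2.83, 2.83], [-0.83, 2.19], [0.07, 2.5], [-1.14, 4.28], [0.01, 3], [-2.97, 2.97]. Speed limits (rad/s): [1.89, 1.89, 2.22, 3.14, 3.14, 3.14].

## Interface

Orientations are given as [roll, pitch, yaw] about the fixed x, y, z axes, in that order (R = Rz(yaw) Ry(pitch) Rx(roll)).
In Python, from bench import r gives the robot as it stands. The module is installed in compiled form; this text tells all that it offers.
- The arm moves only by the tool arm_command, never from a script. Its argument "moves" is a list that holds one entry, the list of rows, each a list of 7 numbers: the finger opening in m, from 0 to 0.0854, then the shift along the tool's x, y, z in m, then the turn, a rotation vector about the tool's x, y, z in rad. In form: [[[jaw, x, y, z, rx, ry, rz], ...]]. A call has 1 to 10 rows; each row is the pose to reach, as a shift and turn from the pose commanded when the call began, along the tool's axes at that moment; what a row does not reach only later rows make up. A row lasts 1/8 s, in which the tool goes at most 62.5 mm and 10.7 degrees, less where a joint would pass 70% of its speed; a pose out of reach is approached as far as the arm can. A call with a gripper value outside its range is refused whole. The fingers move at their own pace and stop on an object; the grip force is fixed at half the most. Time passes only in rows, so rows that repeat a pose let the fingers close. It gives the time, the measured TCP pose, the force and the opening at its end, in the units of the state.
- r.get_obs(): the state, without advancing time (a new reading comes with each control period).
- r.capture(name): name is "scene" or "side" or "wrist"; returns a dict with "frame" (420x560x3 uint8, red, green, blue), "fx", "fy", "cx", "cy" (pixels), "pose" (4x4, takes a point from camera to world coordinates); the wrist camera has in their place "mount" (4x4, takes a point from camera to tool coordinates, whose origin is the TCP and whose axes are the flange's). Camera axes: x right, y up, looking along -z (the intrinsics and any distortion apply to the point x, -y, -z); pixel columns grow to the right and rows downward; lengths in m; the calibration is good to about 2 mm. The wrist camera is an equidistant fisheye: a pixel r from the principal point sees the ray r / f radians off the axis. A picture is of the moment at which its call begins: read the wrist's pose just before it. There is no depth.
- r.finish_job(): hands the job in, once; it reports no verdict.
The state is a dict: "t": time; "qpos": joint angles; "dq": joint speeds; "joint_efforts": joint torques, N m; "eef_pos": TCP position; "tool_rot": TCP orientation; "wrist_force": force on the tool from outside, world axes, zero at the start; "wrist_torque": the same for the moment, N m; "gripper_width": finger opening in m.
Only numpy, scipy, OpenCV 4.12 (cv2) and the standard library are available. Lean on these libraries where they do the work, as an engineer would, in place of code of your own. Each camera call takes 0.05 s, during which the arm holds its last target.

## Working session

There is one attempt and no reset: what is moved stays moved. The work goes in short steps, Python scripts to look and compute and a tool call to move; the robot and the scene stay as the last step left them, time stands still between calls to the robot, and variables do not carry over. Pictures are saved under pics/ and viewed, and the job is handed in when it is done.

Besides the shell and the picture viewer there is one more tool, called after ">>>" as name(argument=value, ...) on one line, values as JSON. arm_command: Moves the arm, as the interface text tells. Its arguments: {"type":"object","properties":{"moves":{"type":"array"}},"required":["moves"]}

```bash
mkdir -p pics; ls
python3 - <<'E'
from bench import r
import cv2,numpy as np,json
o=r.get_obs();print(o)
for n in("scene","side","wrist"):
    c=r.capture(n);cv2.imwrite(f"pics/{n}0.png",c["frame"][:,:,::-1])
    print(n,{k:(np.array(v).round(4).tolist()) for k,v in c.items() if k!="frame"})
print(r.grip_depth)
E
```

```text
pics
{'t': 0.0, 'qpos': array([-3.78028042e-02,  1.16474209e-01,  1.44226162e+00, -1.63978723e-05,
        1.58399216e+00, -3.77718204e-02]), 'dq': array([-7.98228201e-04,  9.11905590e-05,  1.90813726e-04, -3.79411758e-04,
       -8.92798253e-04,  1.03178328e-03]), 'joint_efforts': array([-3.01628024e-03, -7.32023120e+01, -6.32483125e+01, -3.67824050e-04,
        6.55109907e-03, -4.52531231e-05]), 'eef_pos': array([ 6.74785694e-01, -7.84745419e-06,  2.07672390e-01]), 'tool_rot': array([-3.14045751e+00, -2.64883464e-05,  1.57076512e+00]), 'wrist_force': array([ 0.62447128, -0.17593125, -0.62644088]), 'wrist_torque': array([-0.04685196,  0.01710482,  0.00508687]), 'gripper_width': 0.08534204582701332}
scene {'fx': 461.1794, 'fy': 461.1794, 'cx': 279.5592, 'cy': 217.3198, 'pose': [[0.8201, -0.3407, 0.4598, 1.0139], [0.5719, 0.4577, -0.6808, -0.7157], [0.0215, 0.8212, 0.5702, 0.699], [0.0, 0.0, 0.0, 1.0]]}
side {'fx': 433.5453, 'fy': 433.5453, 'cx': 281.0919, 'cy': 212.05, 'pose': [[0.9288, 0.2752, -0.2482, 0.2383], [-0.3705, 0.7066, -0.6028, -0.7598], [0.0095, 0.6519, 0.7583, 1.0107], [0.0, 0.0, 0.0, 1.0]]}
wrist {'fx': 325.1923, 'fy': 325.1923, 'cx': 281.6941, 'cy': 209.9895, 'mount': [[0.0005, 0.9571, 0.2897, 0.0726], [1.0, -0.0001, -0.0013, -0.0002], [-0.0012, 0.2897, -0.9571, -0.1665], [0.0, 0.0, 0.0, 1.0]]}
-0.0187
```

View pics/scene0.png

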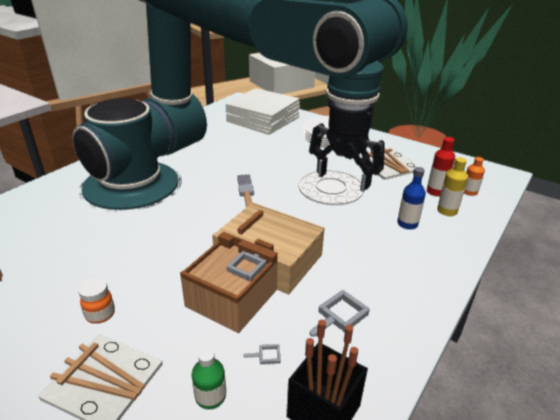

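View pics/side0.png

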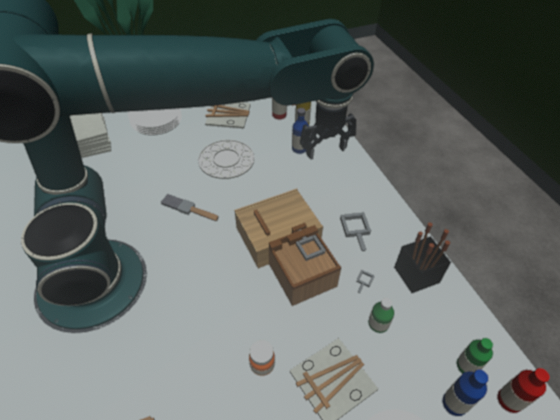

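View pics/wrist0.png

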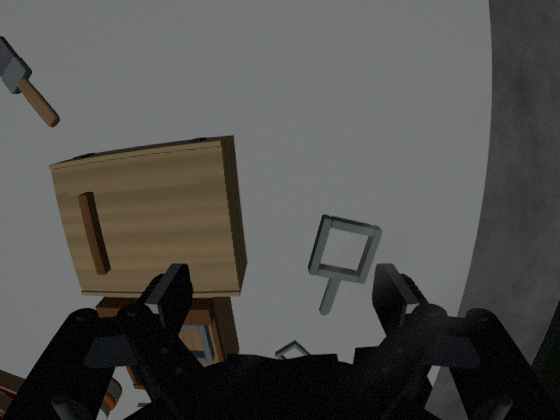

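```bash
cat > h.py <<'E'
import cv2,numpy as np
from scipy.spatial.transform import Rotation as Ro
from bench import r
def T(o):
    M=np.eye(4);M[:3,:3]=Ro.from_euler('xyz',o['tool_rot']).as_matrix();M[:3,3]=o['eef_pos'];return M
def cap(n,f=None):
    o=r.get_obs();c=r.capture(n)
    c['P']=T(o)@c['mount'] if n=='wrist' else c['pose']
    c['n']=n
    if f:cv2.imwrite(f,c['frame'][:,:,::-1])
    return c
def ray(c,u,v):
    a=(u-c['cx'])/c['fx'];b=(v-c['cy'])/c['fy']
    if c['n']=='wrist':
        t=np.hypot(a,b);s=np.sin(t)/max(t,1e-9);d=np.array([a*s,-b*s,-np.cos(t)])
    else: d=np.array([a,-b,-1.])
    return c['P'][:3,3],c['P'][:3,:3]@d
def onz(c,u,v,z):
    p,d=ray(c,u,v);return p+d*(z-p[2])/d[2]
def proj(c,X):
    q=c['P'][:3,:3].T@(np.array(X)-c['P'][:3,3])
    if c['n']=='wrist':
        h=np.hypot(q[0],q[1]);t=np.arctan2(h,-q[2]);k=t/max(h,1e-9)
        return c['cx']+c['fx']*q[0]*k,c['cy']-c['fy']*q[1]*k
    return c['cx']-c['fx']*q[0]/q[2],c['cy']+c['fy']*q[1]/q[2]
def crop(c,x0,y0,x1,y1,s,f):
    im=c['frame'][y0:y1,x0:x1,::-1]
    cv2.imwrite(f,cv2.resize(im,None,fx=s,fy=s,interpolation=cv2.INTER_CUBIC))
E
python3 - <<'E'
from h import *
c=cap('scene');crop(c,175,190,335,330,5,'pics/s1.png')
c=cap('wrist');crop(c,40,120,280,420,2.0,'pics/w1.png')
crop(cap('side'),220,180,360,310,5,'pics/d1.png')
E
```

```text
(no output)
```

View pics/s1.png

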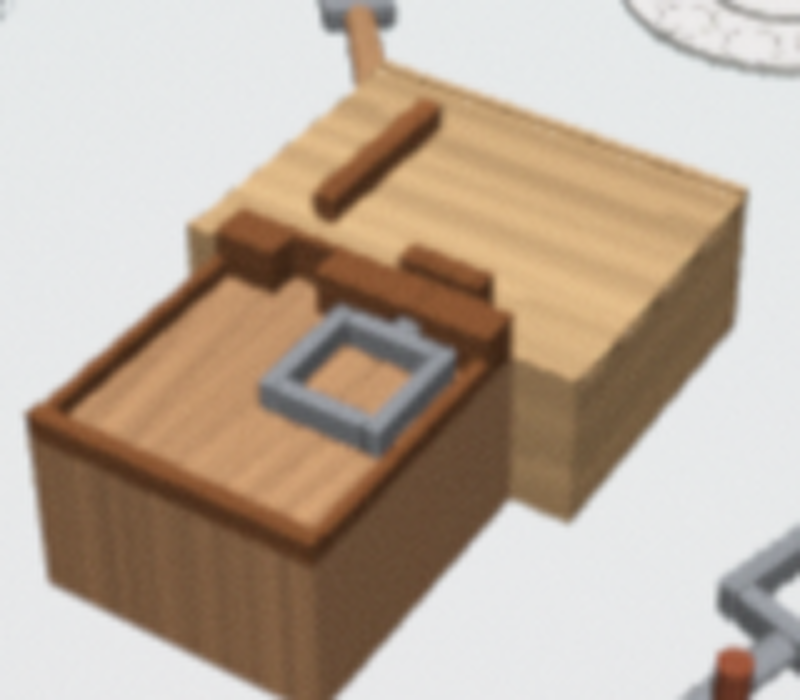

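View pics/w1.png

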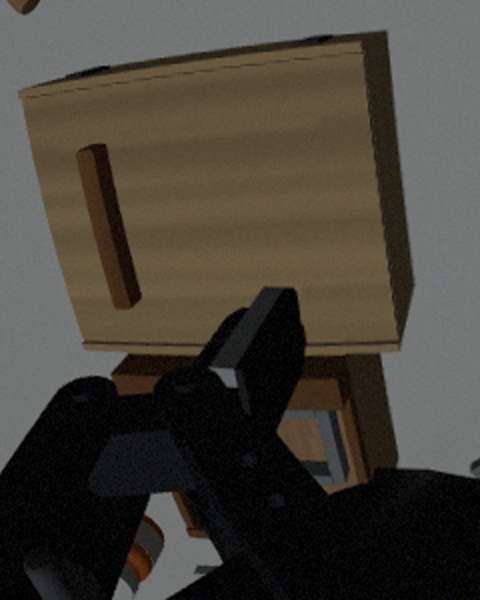

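View pics/d1.png

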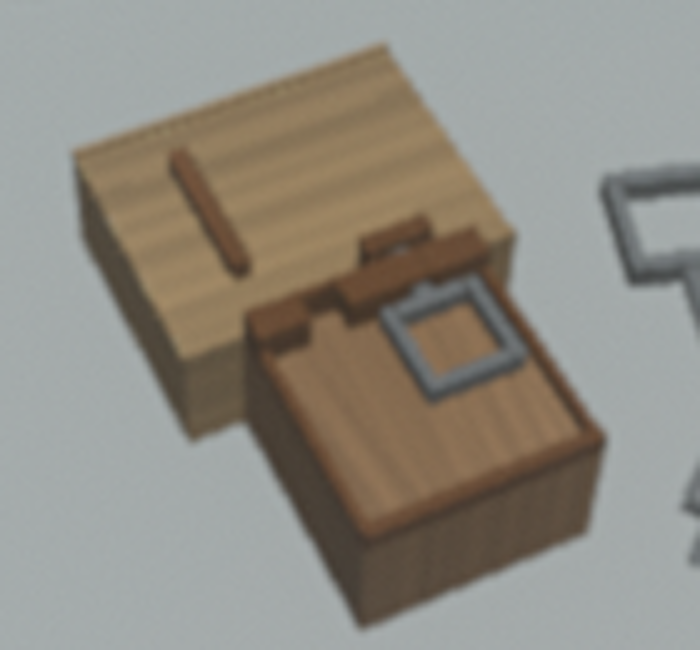

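```bash
cat > box.py <<'E'
from h import *
from scipy.optimize import least_squares
S=cap('scene');D=cap('side');W=cap('wrist')
L=[]
def a(c,ox,oy,s,l):
    for X,u,v in l: L.append((c,np.array(X)/1000,(u/s+ox,v/s+oy)))
a(S,175,190,5,[((100,-80,82),573,380),((100,80,82),746,190),((100,-80,0),570,520),((70,-222,94),315,552),((-66,-222,94),33,412),((-100,-80,82),190,228)])
a(D,220,180,5,[((-100,80,82),75,153),((-100,-80,82),185,360),((100,80,82),385,45),((100,-80,82),515,235),((70,-222,94),604,437),((-66,-222,94),367,538),((-100,-80,0),193,440)])
a(W,40,120,2,[((-100,80,82),20,92),((-100,-80,82),85,348),((100,80,82),362,42),((100,-80,82),400,348)])
def res(p):
    R=Ro.from_euler('z',p[2]).as_matrix();o=[]
    for c,X,uv in L: o+=list(np.array(proj(c,R@X+[p[0],p[1],0]))-uv)
    return np.array(o)
f=least_squares(res,[.7,-.1,0],loss='soft_l1')
print(f.x);print(f.fun.reshape(-1,2).round(1).tolist() if False else res(f.x).reshape(-1,2).round(1).tolist())
np.save('box.npy',f.x)
E
python3 box.py
```

```text
[ 0.52670276 -0.03752306  0.07550741]
[[0.0, 0.1], [-0.1, -0.9], [-0.7, 1.3], [-0.7, -1.7], [-1.7, -0.0], [-1.9, -1.0], [-1.0, -0.7], [-0.0, -0.5], [-0.4, -1.1], [0.4, -1.3], [0.6, -1.1], [-0.0, -0.9], [-0.7, 0.8], [-0.5, -0.4], [0.9, 1.2], [0.3, -0.6], [1.1, 1.1]]
```

Run:
```python
from h import *
b=np.load('box.npy');R=Ro.from_euler('z',b[2]).as_matrix()
S=cap('scene');D=cap('side')
def inb(p): return (R.T@(p-[b[0],b[1],0])*1000).round(1)
print('loop')
for u,v in [(345,308),(457,350),(375,433),(262,378)]: print(inb(onz(S,175+u/5,190+v/5,.098)))
for u,v in [(380,310),(473,277),(525,350),(433,388)]: print(inb(onz(D,220+u/5,180+v/5,.098)))
print('lid cleat');
crop(S,290,160,380,210,8,'pics/p1.png');crop(D,190,130,265,185,8,'pics/p2.png')
```

```text
loop
[   6.5 -106.7   98. ]
[  59.7 -104.9   98. ]
[  59.1 -163.6   98. ]
[   3.4 -160.4   98. ]
[   0.3 -107.3   98. ]
[  54.9 -109.3   98. ]
[  56.1 -162.6   98. ]
[   2.  -162.9   98. ]
lid cleat
```

View pics/p1.png

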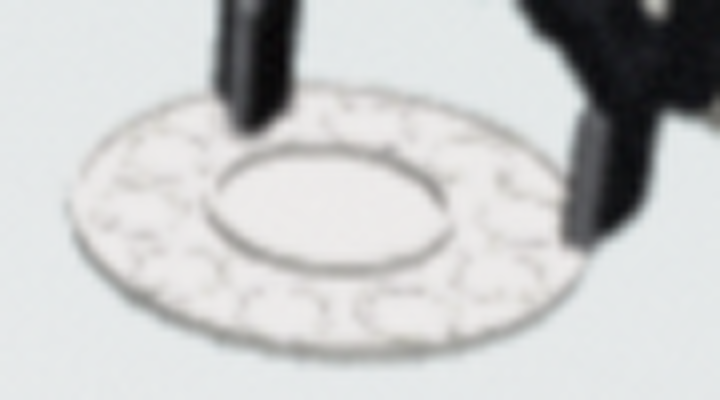

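View pics/p2.png

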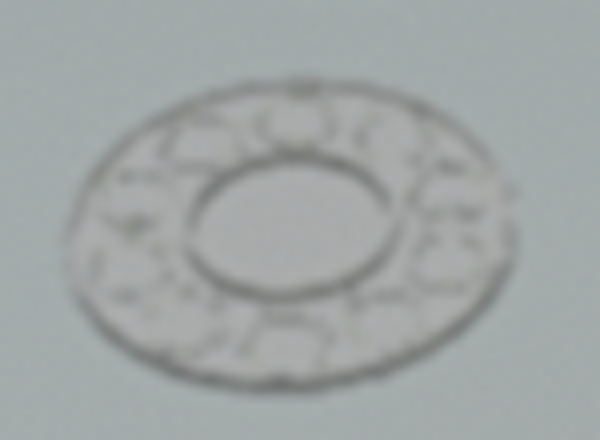

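Run:
```python
from h import *
b=np.load('box.npy');R=Ro.from_euler('z',b[2]).as_matrix()
S=cap('scene');D=cap('side')
print(onz(D,190+294/8,130+228/8,.009),onz(S,290+332/8,160+210/8,.009))
# edge based
for c,l in((D,[(190,228),(400,228),(294,157),(294,301)]),):
  print([onz(c,190+u/8,130+v/8,.011).round(4).tolist() for u,v in l])
print(r.get_obs()['t'])
for X in [(5,-135,85),(-50,0,84),(-60,-140,200),(-65,0,40)]: print(X,(R@np.array(X)/1000+[b[0],b[1],0]).round(4))
```

```text
[0.48291353 0.32702162 0.009     ] [0.48817282 0.32925558 0.009     ]
[[0.4413, 0.3407, 0.011], [0.5243, 0.3086, 0.011], [0.4958, 0.3683, 0.011], [0.4692, 0.2819, 0.011]]
0.65
(5, -135, 85) [ 0.5419 -0.1718  0.085 ]
(-50, 0, 84) [ 0.4768 -0.0413  0.084 ]
(-60, -140, 200) [ 0.4774 -0.1817  0.2   ]
(-65, 0, 40) [ 0.4619 -0.0424  0.04  ]
```

>>> arm_command(moves=[[[0.03,-0.06,-0.045,0.02,0,0,-0.025],[0.03,-0.115,-0.09,0.04,0,0,-0.05],[0.03,-0.172,-0.133,0.058,0,0,-0.0755],[0.03,-0.172,-0.133,0.058,0,0,-0.0755],[0.03,-0.172,-0.133,0.058,0,0,-0.0755]]])

```text
t: 1.27
eef_pos: [0.5406, -0.1736, 0.15]
tool_rot: [-3.141, -0.0, 1.644]
wrist_force: [0.2, -0.0, 0.9]
gripper_width: 0.0299
```

Run:
```python
from h import *
c=cap('wrist','pics/w2.png');o=r.get_obs();print(o['eef_pos'],o['tool_rot'],o['gripper_width'],o['t'])
```

```text
[ 0.54161834 -0.17262182  0.15054327] [ 3.14133063e+00 -4.81416370e-05  1.64449491e+00] 0.029966653541158655 1.325
```

View pics/w2.png

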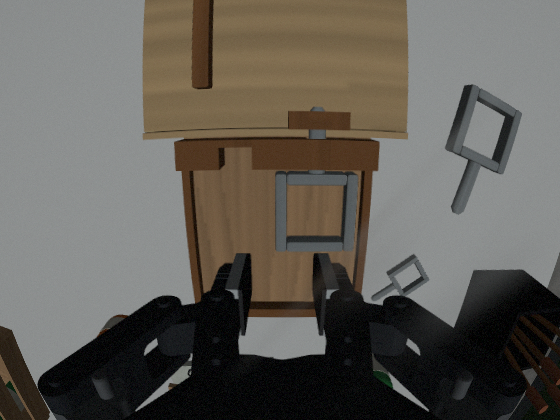

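Run:
```python
from h import *
b=np.load('box.npy');R=Ro.from_euler('z',b[2]).as_matrix()
c=cap('wrist')
inb=lambda p:(R.T@(p-[b[0],b[1],0])*1000).round(1)
for u,v in [(275,173),(356,172),(356,250),(275,250)]: print('loop',inb(onz(c,u,v,.098)))
for u,v,z in [(177,142,.105),(378,142,.105),(220,150,.105),(252,150,.105),(378,166,.105),(177,168,.105),(202,302,.094),(360,303,.094)]: print(u,v,inb(onz(c,u,v,z)))
o=r.get_obs();print(inb(o['eef_pos']))
crop(c,160,90,400,320,3,'pics/w2c.png')
```

```text
loop [   0.2 -103.1   98. ]
loop [  56.4 -102.1   98. ]
loop [  60.3 -160.9   98. ]
loop [  -0.2 -160.3   98. ]
177 142 [-65.5 -79.6 105. ]
378 142 [ 69.2 -80.  105. ]
220 150 [-35.9 -86.  105. ]
252 150 [-14.6 -86.4 105. ]
378 166 [ 70.  -96.4 105. ]
177 168 [-66.6 -97.4 105. ]
202 302 [ -61.2 -210.    94. ]
360 303 [  69.4 -211.3   94. ]
[   5.3 -135.3  150.8]
```

View pics/w2c.png

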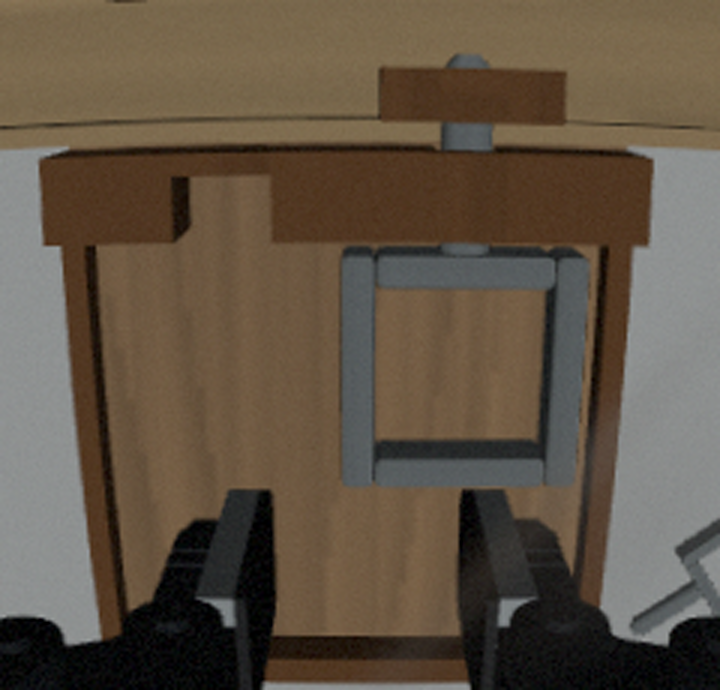

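>>> arm_command(moves=[[[0.03,0,0,0.03,0,0,0],[0.03,0,0,0.065,0,0,0],[0.03,0,0,0.065,0,0,0],[0.004,0,0,0.065,0,0,0],[0.004,0,0,0.065,0,0,0],[0.004,0,0,0.065,0,0,0],[0.004,0,0,0.065,0,0,0]]])

```text
t: 2.25
eef_pos: [0.5422, -0.172, 0.0859]
tool_rot: [3.141, 0.0, 1.646]
wrist_force: [-0.7, 0.3, -0.1]
gripper_width: 0.0043
```

Run:
```python
from h import *
c=cap('wrist');crop(c,160,90,400,320,3,'pics/w3c.png');o=r.get_obs();print(o['eef_pos'],o['wrist_force'],o['gripper_width'],o['t'])
```

```text
[ 0.54210206 -0.17205596  0.08574269] [-0.09153356  0.58009966  0.12991987] 0.004199383345027219 2.3
```

View pics/w3c.png

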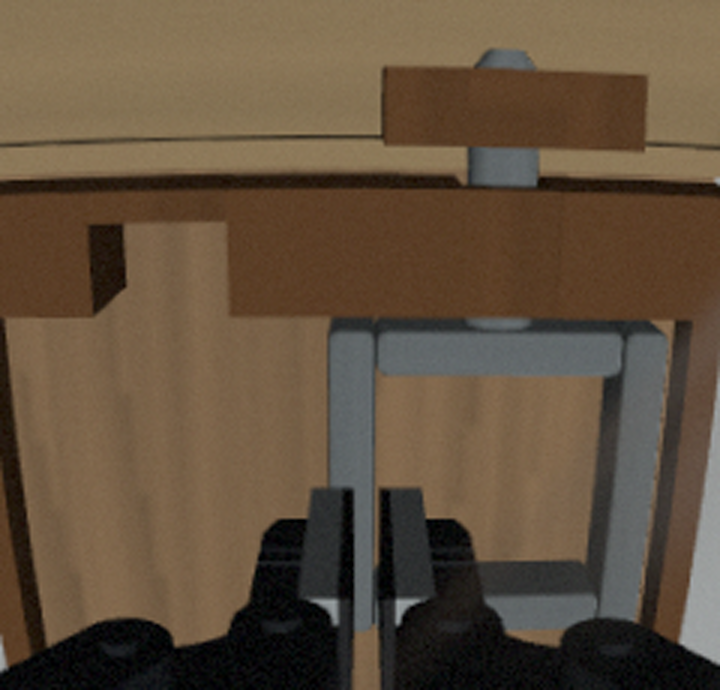

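Run:
```python
from h import *
b=np.load('box.npy');R=Ro.from_euler('z',b[2]).as_matrix()
c=cap('wrist');o=r.get_obs()
M=T(o)
for X in [(0,0,0),(0.011,0.002,0),(0.011,-0.002,0),(0.011,.002,-.02),(0.011,.002,-.037)]:
    u,v=proj(c,(M@[*X,1])[:3]);print(X,(u-160)*3,(v-90)*3)
for X in [(1,-106,98),(9,-106,98),(1,-164,98),(9,-164,98),(1,-135,98),(9,-135,98)]:
    u,v=proj(c,R@np.array(X)/1000+[b[0],b[1],0]);print(X,(u-160)*3,(v-90)*3)
crop(cap('scene'),210,230,290,300,8,'pics/s3.png');crop(cap('side'),270,210,350,280,8,'pics/d3.png')
```

```text
(0, 0, 0) 364.9252116596456 474.11741940521995
(0.011, 0.002, 0) 375.94354613251863 418.69342420464505
(0.011, -0.002, 0) 353.9580273253302 418.693209501071
(0.011, 0.002, -0.02) 377.38735753349783 461.27850618897037
(0.011, 0.002, -0.037) 378.8943166377249 506.0862108653505
(1, -106, 98) 339.8913825962331 340.17489326079624
(9, -106, 98) 388.6147296328496 340.17307787557866
(1, -164, 98) 342.7892387009305 640.0887847058216
(9, -164, 98) 385.67081229402095 640.0749733182856
(1, -135, 98) 341.245341748554 500.80214678010503
(9, -135, 98) 387.22293159374124 500.79317939779645
```

View pics/s3.png

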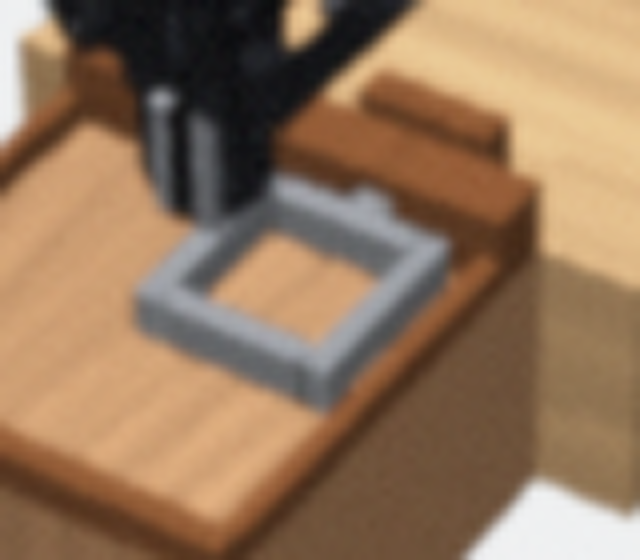

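View pics/d3.png

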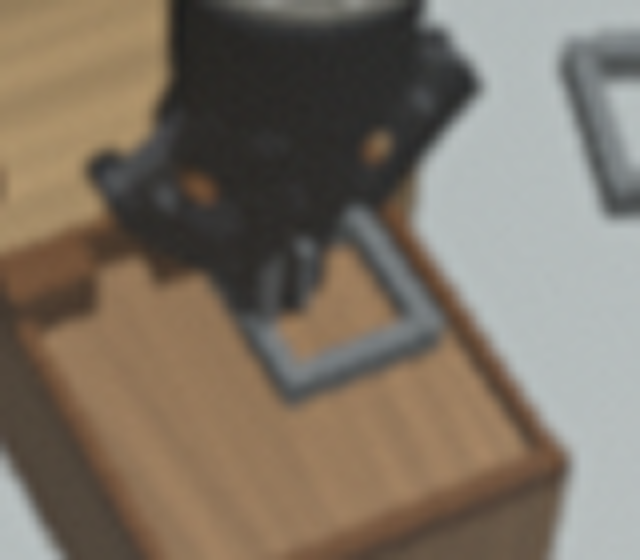

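```bash
python3 - <<'E'
from h import *
c=r.capture('wrist')
c['n']='wrist';c['P']=c['mount']
for (u,v),y in [((250,253),-.015),((314,253),.015),((160+353/3,90+488/3),-.0021),((160+383/3,90+488/3),.0021)]:
    p,d=ray(c,u,v);k=(y-p[1])/d[1];print((p+d*k).round(4))
for (u,v) in [(250,253),(278,253)]:
  for x in (.011,0,-.011):
    p,d=ray(c,u,v);k=(x-p[0])/d[0];print(x,(p+d*k).round(4))
E
sed -n 1p /dev/null; python3 -c "
import cv2;im=cv2.imread('pics/w2.png');cv2.imwrite('pics/w2f.png',cv2.resize(im[230:420,140:420],None,fx=2.8,fy=2.8,interpolation=cv2.INTER_CUBIC))"
```

```text
[ 0.0092 -0.015  -0.0271]
[ 0.0098  0.015  -0.0284]
[ 0.0045 -0.0021 -0.016 ]
[ 0.0227  0.0021 -0.0564]
0.011 [ 0.011  -0.0146 -0.031 ]
0 [ 0.     -0.0171 -0.0068]
-0.011 [-0.011  -0.0197  0.0174]
0.011 [ 0.011  -0.0018 -0.0308]
0 [ 0.     -0.002  -0.0066]
-0.011 [-0.011  -0.0023  0.0176]
```

View pics/w2f.png

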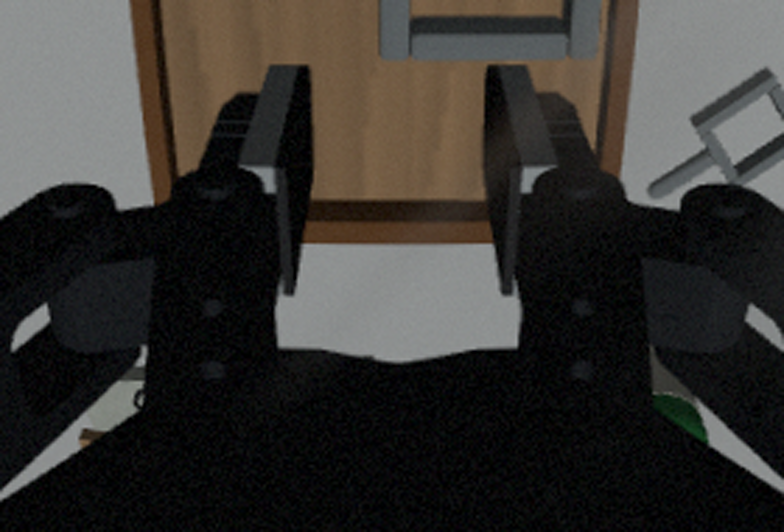

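Run:
```python
from h import *
S=cap('scene');D=cap('side');o=r.get_obs()
def pt(c,X,ox,oy,s): u,v=proj(c,X);return round((u-ox)*s),round((v-oy)*s)
for X in [(0,0,0),(0.011,0,0),(-.011,0,0),(-.011,0,-.02),(0.0,0,-.03)]:
    P=(T(o)@[*X,1])[:3];print(X,pt(S,P,210,230,8),pt(D,P,270,210,8))
p,d=ray(S,235.6,258.1);q,e=ray(D,306,248.5)
A=np.c_[d,-e];k=np.linalg.lstsq(A,q-p,rcond=None)[0];print(p+d*k[0],q+e*k[1])
```

```text
(0, 0, 0) (205, 270) (259, 336)
(0.011, 0, 0) (230, 246) (243, 312)
(-0.011, 0, 0) (180, 294) (275, 361)
(-0.011, 0, -0.02) (177, 233) (278, 325)
(0.0, 0, -0.03) (201, 178) (263, 282)
[ 0.54809547 -0.17843903  0.10757462] [ 0.54794939 -0.1790601   0.10712543]
```

>>> arm_command(moves=[[[0.03,0,0,0,0,0,0],[0.03,0,0,0.0,0,0,0],[0.03,0,0,0.008,0,0,0],[0.03,0,0,0.012,0,0,0],[0.03,0,0,0.012,0,0,0]]])

```text
t: 3.22
eef_pos: [0.5417, -0.1719, 0.0728]
tool_rot: [-3.141, -0.0, 1.646]
wrist_force: [-0.6, -0.3, 0.6]
gripper_width: 0.0299
```

Run:
```python
from h import *
c=cap('wrist');crop(c,160,90,400,320,3,'pics/w4c.png');o=r.get_obs();print(o['eef_pos'],o['wrist_force'],o['gripper_width'],o['t'])
crop(cap('scene'),210,230,290,300,8,'pics/s4.png')
```

```text
[ 0.54188958 -0.1719797   0.07313506] [0.14661607 0.31462982 1.02937924] 0.030163728339757726 3.275
```

View pics/w4c.png

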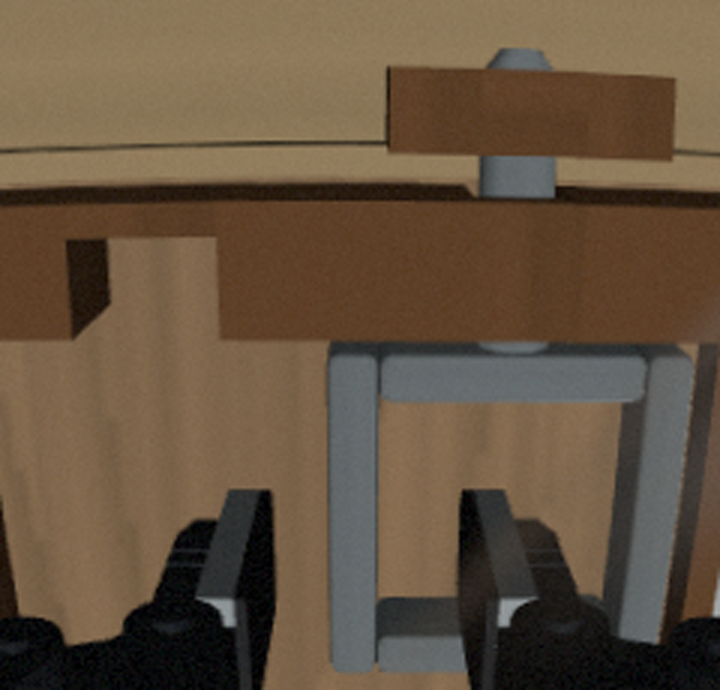

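View pics/s4.png

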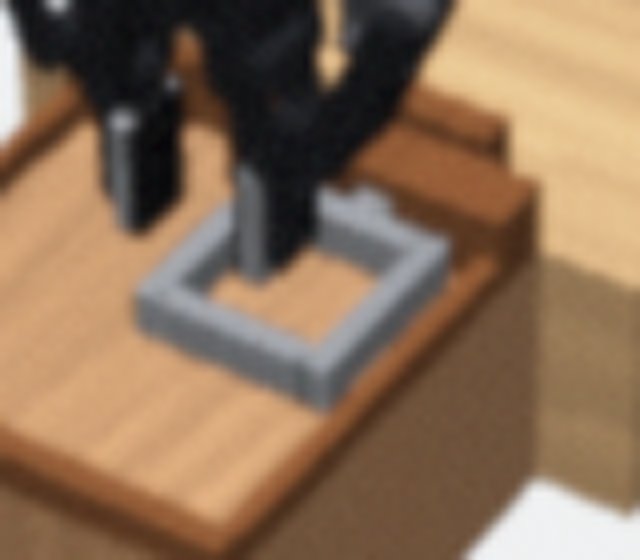

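>>> arm_command(moves=[[[0.03,0,-0.002,0.003,0,0,0],[0.03,0,-0.002,0.006,0,0,0],[0.03,0,-0.002,0.006,0,0,0],[0.004,0,-0.002,0.006,0,0,0],[0.004,0,-0.002,0.006,0,0,0],[0.004,0,-0.002,0.006,0,0,0]]])

```text
t: 4.08
eef_pos: [0.5402, -0.1722, 0.0677]
tool_rot: [3.141, 0.0, 1.646]
wrist_force: [0.2, -0.5, 1.7]
gripper_width: 0.006
```

Run:
```python
from h import *
c=cap('wrist');crop(c,160,90,400,320,3,'pics/w5c.png');o=r.get_obs();print(o['eef_pos'],o['wrist_force'],o['gripper_width'],o['t'])
```

```text
[ 0.5401756  -0.17220629  0.0676661 ] [0.6112665  0.13728744 1.91975004] 0.005874765858628081 4.125
```

View pics/w5c.png

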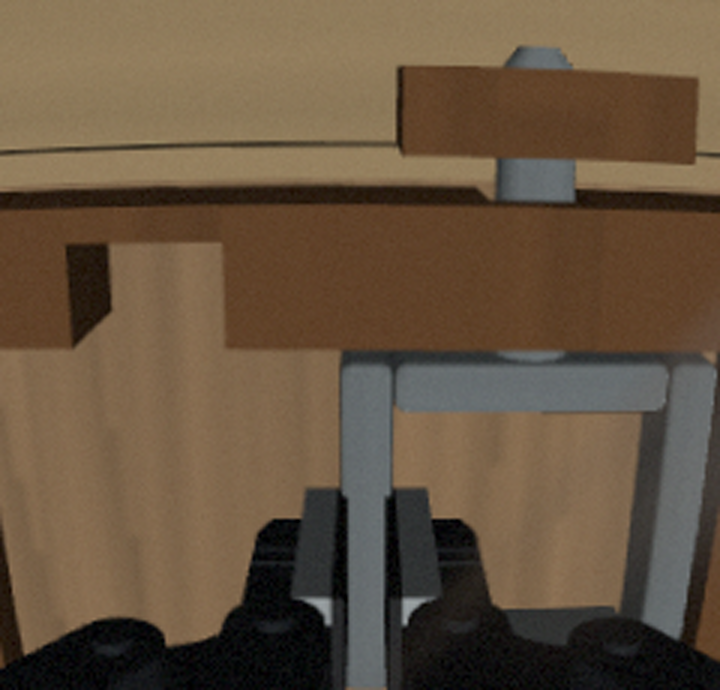

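>>> arm_command(moves=[[[0.004,-0.01,0,0,0,0,0],[0.004,-0.02,0,0,0,0,0],[0.004,-0.03,0,0,0,0,0],[0.004,-0.04,0,0,0,0,0],[0.004,-0.048,0,0,0,0,0],[0.004,-0.048,0,0,0,0,0],[0.004,-0.048,0,0,0,0,0]]])

```text
t: 5.0
eef_pos: [0.5437, -0.2212, 0.0676]
tool_rot: [3.141, 0.001, 1.646]
wrist_force: [-0.5, -4.1, 5.4]
gripper_width: 0.0055
```

```bash
cat > see.py <<'E'
from h import *
import sys
n=sys.argv[1]
c=cap('wrist','pics/%sw.png'%n);o=r.get_obs()
b=np.load('box.npy');R=Ro.from_euler('z',b[2]).as_matrix()
print(o['eef_pos'].round(4),'box',(R.T@(o['eef_pos']-[b[0],b[1],0])*1000).round(1),o['tool_rot'].round(3),o['wrist_force'].round(1),o['gripper_width'].round(4),o['t'])
crop(cap('scene'),175,190,335,330,5,'pics/%ss.png'%n)
E
python3 see.py a6
```

```text
Traceback (most recent call last):
  File "see.py", line 6, in <module>
    print(o['eef_pos'].round(4),'box',(R.T@(o['eef_pos']-[b[0],b[1],0])*1000).round(1),o['tool_rot'].round(3),o['wrist_force'].round(1),o['gripper_width'].round(4),o['t'])
                                                                                                                                        ^^^^^^^^^^^^^^^^^^^^^^^^
AttributeError: 'float' object has no attribute 'round'
```

View pics/a6w.png

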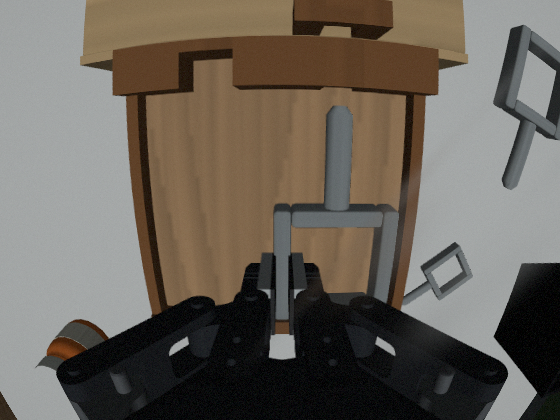

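>>> arm_command(moves=[[[0.004,0,-0.012,-0.0005,0,0,0],[0.004,0,-0.024,-0.0005,0,0,0],[0.004,0,-0.034,-0.0005,0,0,0],[0.004,0,-0.034,-0.0005,0,0,0],[0.025,0,-0.034,-0.0005,0,0,0],[0.025,0,-0.034,-0.0005,0,0,0],[0.025,0,-0.034,-0.01,0,0,0],[0.025,0,-0.034,-0.04,0,0,0],[0.025,0,-0.034,-0.04,0,0,0]]])

```text
t: 6.18
eef_pos: [0.5109, -0.2231, 0.1103]
tool_rot: [3.138, 0.002, 1.646]
wrist_force: [-0.2, -0.1, 0.7]
gripper_width: 0.0252
```

```bash
sed -i "s/o\['gripper_width'\].round(4)/round(o['gripper_width'],4)/" see.py
python3 see.py a7
```

```text
[ 0.5103 -0.2228  0.1088] box [ -30.3 -183.6  108.8] [3.140e+00 1.000e-03 1.646e+00] [-0.2 -0.4 -1.1] 0.0247 6.225
```

View pics/a7w.png

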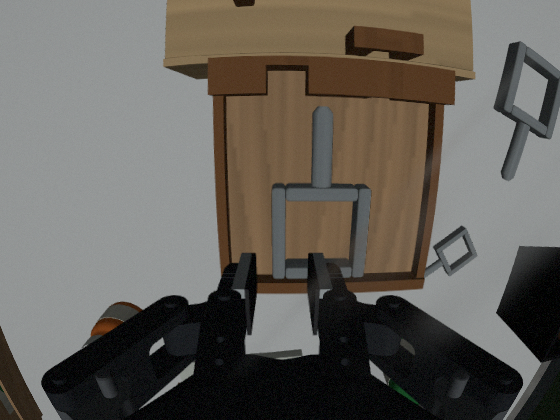

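View pics/a7s.png

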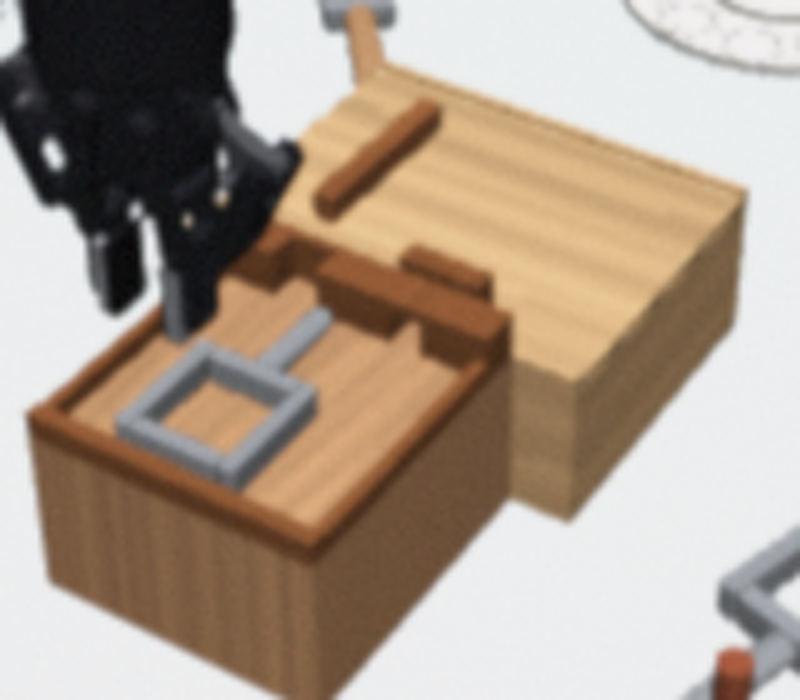

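```bash
cat > px.py <<'E'
from h import *
import sys
b=np.load('box.npy');R=Ro.from_euler('z',b[2]).as_matrix()
c=cap(sys.argv[1])
for a in sys.argv[2:]:
    u,v,z=map(float,a.split(','));w=onz(c,u,v,z/1000);print(a,(R.T@(w-[b[0],b[1],0])*1000).round(1),w.round(4))
E
python3 px.py wrist 272,185,98 371,186,98 272,279,98 368,279,98 323,109,90 322,186,90 267,97,105 308,97,105 209,98,105 455,102,105 226,275,92 432,275,92
```

```text
272,185,98 [ -36.1 -149.5   98. ] [ 0.5019 -0.1894  0.098 ]
371,186,98 [  20.  -149.7   98. ] [ 0.558  -0.1853  0.098 ]
272,279,98 [ -36.7 -208.3   98. ] [ 0.5058 -0.248   0.098 ]
368,279,98 [  23.7 -209.5   98. ] [ 0.5662 -0.2447  0.098 ]
323,109,90 [  -7.6 -107.3   90. ] [ 0.5272 -0.1451  0.09  ]
322,186,90 [  -7.3 -151.8   90. ] [ 0.5309 -0.1895  0.09  ]
267,97,105 [ -38.3 -101.6  105. ] [ 0.4962 -0.1417  0.105 ]
308,97,105 [ -17.3 -101.5  105. ] [ 0.5171 -0.14    0.105 ]
209,98,105 [ -68.5 -101.2  105. ] [ 0.466  -0.1436  0.105 ]
455,102,105 [ 66.8 -98.3 105. ] [ 0.6007 -0.1305  0.105 ]
226,275,92 [ -66.3 -209.2   92. ] [ 0.4764 -0.2511  0.092 ]
432,275,92 [  72.4 -212.4   92. ] [ 0.615  -0.2439  0.092 ]
```

>>> arm_command(moves=[[[0.025,0,0.025,0,0,0,0],[0.025,0,0.05,0,0,0,0],[0.025,0,0.05,0.02,0,0,0],[0.025,0,0.05,0.035,0,0,0],[0.025,0,0.05,0.041,0,0,0],[0.004,0,0.05,0.041,0,0,0],[0.004,0,0.05,0.041,0,0,0],[0.004,0,0.05,0.041,0,0,0]]])

```text
t: 7.32
eef_pos: [0.5596, -0.2189, 0.0668]
tool_rot: [3.141, 0.0, 1.646]
wrist_force: [0.1, -0.4, -2.4]
gripper_width: 0.0059
```

```bash
python3 see.py a8
```

```text
[ 0.5596 -0.2189  0.0667] box [  19.2 -183.3   66.7] [3.141 0.    1.646] [ 0.5  0.5 -2.4] 0.0061 7.375
```

View pics/a8w.png

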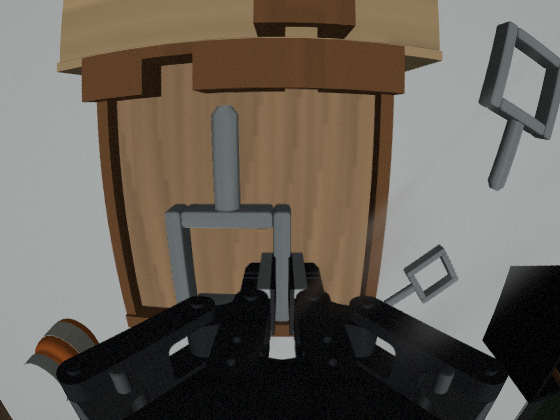

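>>> arm_command(moves=[[[0.004,0,-0.01,0,0,0,0],[0.004,0,-0.02,0,0,0,0],[0.004,0,-0.02,0,0,0,0],[0.004,0,-0.02,0,0,0,0]]])

```text
t: 7.92
eef_pos: [0.5396, -0.2204, 0.0665]
tool_rot: [3.141, 0.0, 1.646]
wrist_force: [0.1, 0.1, -2.8]
gripper_width: 0.0056
```

```bash
python3 see.py a9
```

```text
[ 0.5397 -0.2204  0.0665] box [  -0.8 -183.3   66.5] [3.141 0.    1.646] [-0.3  0.5 -2.2] 0.0061 7.975
```

View pics/a9w.png

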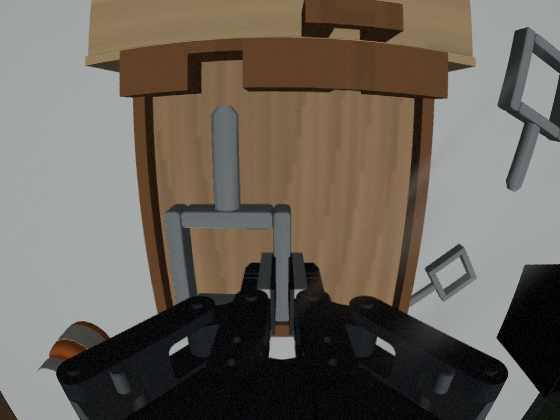

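View pics/a9s.png

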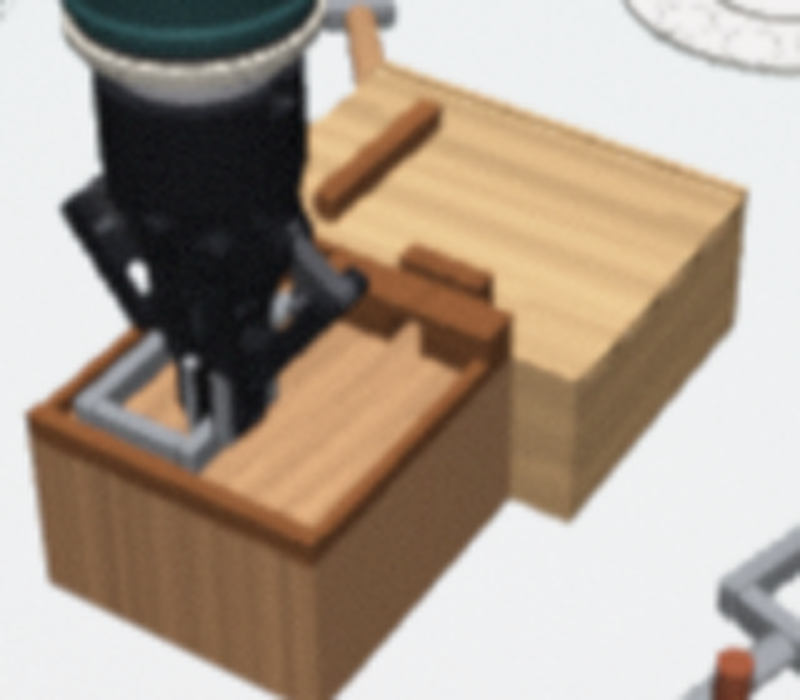

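>>> arm_command(moves=[[[0.004,0.006,-0.0005,0,0,0,0],[0.004,0.012,-0.0005,0,0,0,0],[0.004,0.018,-0.0005,0,0,0,0],[0.004,0.018,-0.0005,0,0,0,0],[0.004,0.018,-0.0005,0,0,0,0]]])

```text
t: 8.65
eef_pos: [0.5378, -0.2023, 0.0664]
tool_rot: [-3.142, -0.0, 1.646]
wrist_force: [-0.3, 0.2, -2.0]
gripper_width: 0.006
```

```bash
python3 see.py a10
```

```text
[ 0.5378 -0.2024  0.0664] box [  -1.4 -165.3   66.4] [-3.142 -0.     1.646] [ 0.3  1.  -1.1] 0.0059 8.7
```

View pics/a10w.png

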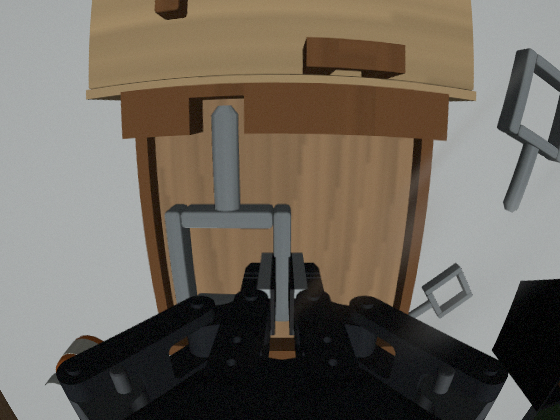

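>>> arm_command(moves=[[[0.004,0.002,0,0,0,0,0],[0.004,0.002,0,0,0,0,0],[0.004,0.002,0,0,0,0,0],[0.025,0.002,0,0,0,0,0],[0.025,0.002,0,0,0,0,0],[0.025,0.002,0,-0.01,0,0,0],[0.025,0.002,0,-0.05,0,0,0],[0.025,0.002,0,-0.08,0,0,0],[0.025,0.002,0,-0.08,0,0,0]]])

```text
t: 9.88
eef_pos: [0.5387, -0.2009, 0.1498]
tool_rot: [3.137, 0.002, 1.646]
wrist_force: [0.1, 0.1, -0.2]
gripper_width: 0.0248
```

```bash
python3 see.py a11
```

```text
[ 0.5381 -0.2006  0.1479] box [  -0.9 -163.5  147.9] [3.140e+00 1.000e-03 1.646e+00] [ 0.6 -0.8 -1.5] 0.0251 9.925
```

View pics/a11w.png

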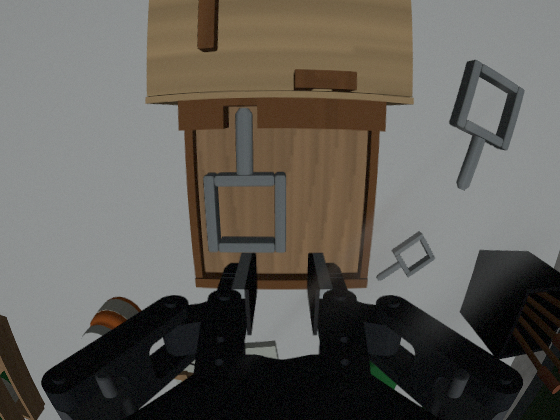

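View pics/a11s.png

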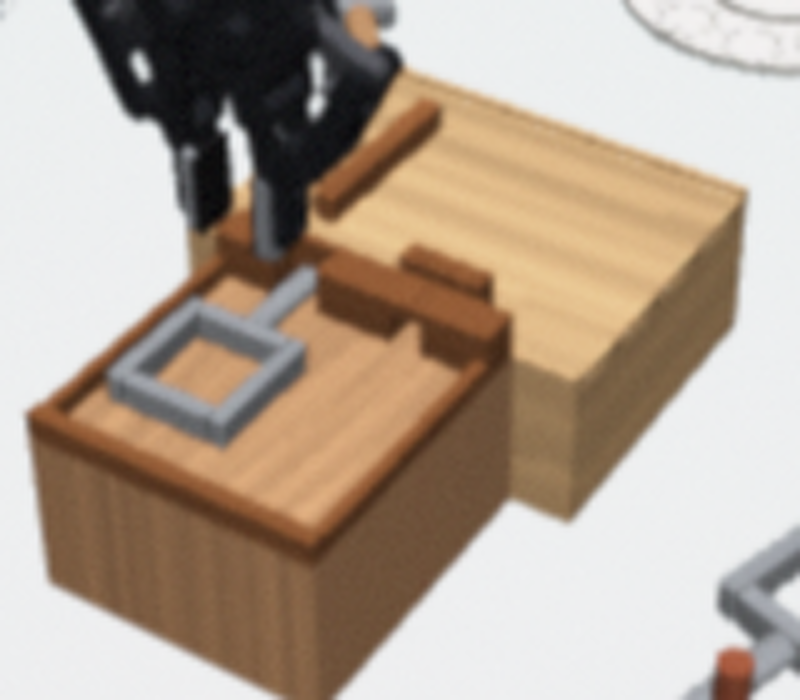

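```bash
python3 px.py wrist 244,108,90 205,175,98 286,174,98 205,252,98 179,129,105 386,131,105 228,126,105 257,126,105 206,50,96
```

```text
244,108,90 [-26.9 -86.   90. ] [ 0.5063 -0.1253  0.09  ]
205,175,98 [ -53.8 -130.8   98. ] [ 0.4829 -0.172   0.098 ]
286,174,98 [   1.5 -130.5   98. ] [ 0.5381 -0.1676  0.098 ]
205,252,98 [ -57.9 -188.2   98. ] [ 0.4831 -0.2295  0.098 ]
179,129,105 [-68.6 -98.3 105. ] [ 0.4657 -0.1407  0.105 ]
386,131,105 [ 67.1 -99.5 105. ] [ 0.6011 -0.1317  0.105 ]
228,126,105 [-35.7 -97.6 105. ] [ 0.4985 -0.1376  0.105 ]
257,126,105 [-17.1 -98.  105. ] [ 0.5171 -0.1365  0.105 ]
206,50,96 [-51.8 -45.2  96. ] [ 0.4785 -0.0865  0.096 ]
```

>>> arm_command(moves=[[[0.035,0.055,-0.016,0,0,0,0],[0.035,0.11,-0.032,0,0,0,0],[0.035,0.163,-0.049,0,0,0,0],[0.035,0.163,-0.049,0.0,0,0,0],[0.035,0.163,-0.049,0.04,0,0,0],[0.035,0.163,-0.049,0.06,0,0,0],[0.035,0.163,-0.049,0.06,0,0,0]]])

```text
t: 10.9
eef_pos: [0.4757, -0.0419, 0.0848]
tool_rot: [-3.138, -0.001, 1.646]
wrist_force: [-0.3, 0.2, 0.4]
gripper_width: 0.035
```

```bash
python3 see.py a12
```

```text
[ 0.4764 -0.042   0.0862] box [-50.5  -0.7  86.2] [-3.14  -0.     1.646] [-0.5  0.9  0.3] 0.035 10.95
```

View pics/a12w.png

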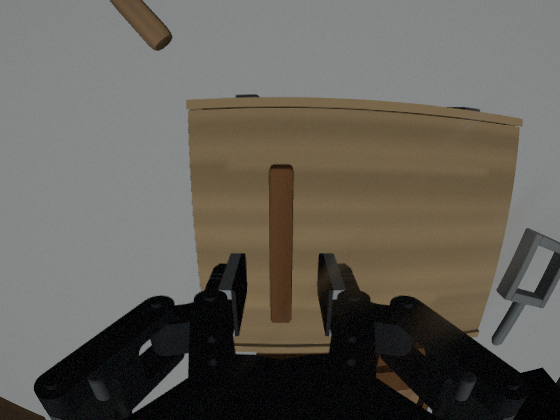

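View pics/a12s.png

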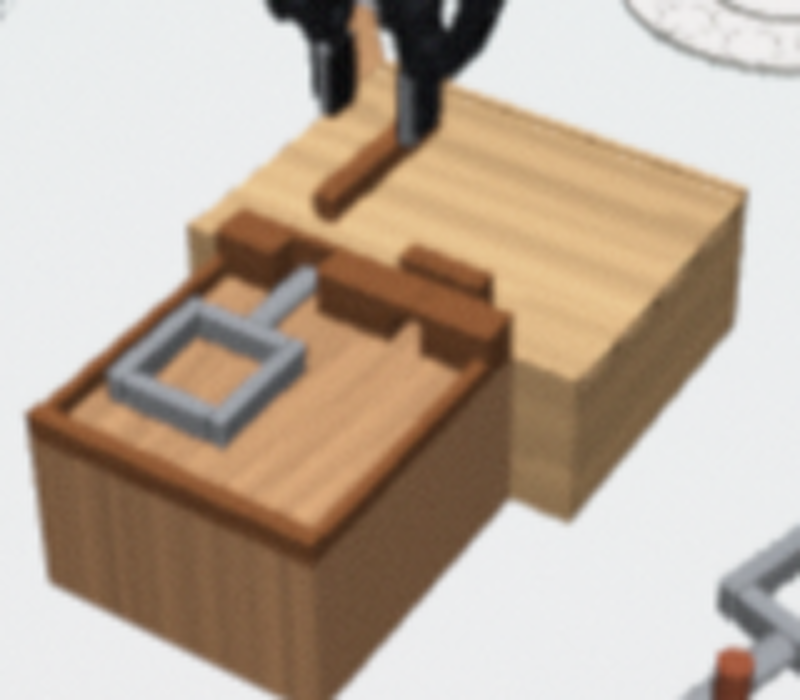

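>>> arm_command(moves=[[[0.035,0,0,0.01,0,0,0],[0.035,0,0,0.018,0,0,0],[0.035,0,0,0.018,0,0,0],[0.006,0,0,0.018,0,0,0],[0.006,0,0,0.018,0,0,0],[0.006,0,0,0.018,0,0,0],[0.006,0,0,0.018,0,0,0]]])

```text
t: 11.88
eef_pos: [0.4767, -0.0416, 0.0688]
tool_rot: [3.141, 0.0, 1.646]
wrist_force: [-2.1, 0.1, 5.7]
gripper_width: 0.0092
```

>>> arm_command(moves=[[[0.006,0,0.015,0,0,0,0],[0.006,0,0.03,0,0,0,0],[0.006,0,0.045,0,0,0,0],[0.006,0,0.06,0,0,0,0],[0.006,0,0.075,0,0,0,0],[0.006,0,0.09,0,0,0,0],[0.006,0,0.1,0,0,0,0],[0.006,0,0.103,0,0,0,0],[0.006,0,0.103,0,0,0,0]]])

```text
t: 13.0
eef_pos: [0.5799, -0.0342, 0.0688]
tool_rot: [-3.142, 0.001, 1.646]
wrist_force: [-4.2, -3.5, 8.3]
gripper_width: 0.0095
```

```bash
python3 see.py a13
```

```text
[ 0.5799 -0.0342  0.0688] box [53.3 -0.7 68.8] [3.141e+00 1.000e-03 1.646e+00] [-2.6 -4.   8.3] 0.0092 13.05
```

View pics/a13s.png

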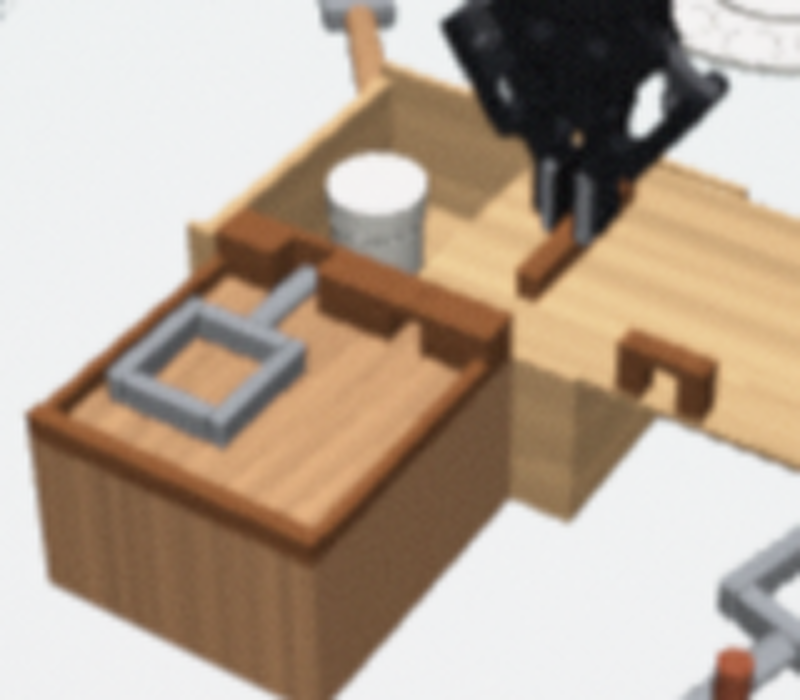

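>>> arm_command(moves=[[[0.04,0,0,0,0,0,0],[0.04,0,0,0,0,0,0],[0.04,0,0,-0.02,0,0,0],[0.06,0,-0.02,-0.06,0,0,0],[0.0854,0,-0.06,-0.1,0,0,0],[0.0854,0,-0.06,-0.1,0,0,0]]])

```text
t: 13.85
eef_pos: [0.5194, -0.0386, 0.1738]
tool_rot: [3.135, 0.001, 1.646]
wrist_force: [-0.2, 0.3, 0.5]
gripper_width: 0.0853
```

```bash
python3 see.py a14; crop=1; python3 px.py scene 250.4,226.6,68
```

```text
[ 0.5196 -0.0384  0.1714] box [ -7.1  -0.4 171.4] [3.137e+00 1.000e-03 1.646e+00] [-0.7  0.6 -0.7] 0.0854 13.9
250.4,226.6,68 [-54.1   7.7  68. ] [ 0.4722 -0.0339  0.068 ]
```

View pics/a14w.png

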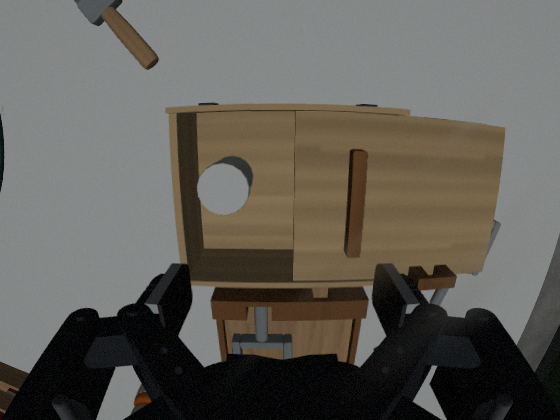

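```bash
python3 px.py wrist 223,188,68 170,108,82 183,285,82 357,204,96 294,200,80; python3 px.py side 0,0,0 >/dev/null
python3 - <<'E'
from h import *
crop(cap('side'),220,170,360,310,5,'pics/d14.png')
E
```

```text
223,188,68 [-57.   11.1  68. ] [ 0.469  -0.0308  0.068 ]
170,108,82 [-96.   80.5  82. ] [0.4249 0.0355 0.082 ]
183,285,82 [-98.1 -76.5  82. ] [ 0.4347 -0.1212  0.082 ]
357,204,96 [51.4  4.9 96. ] [ 0.5776 -0.0288  0.096 ]
294,200,80 [ 2.9  3.7 80. ] [ 0.5293 -0.0337  0.08  ]
```

View pics/d14.png

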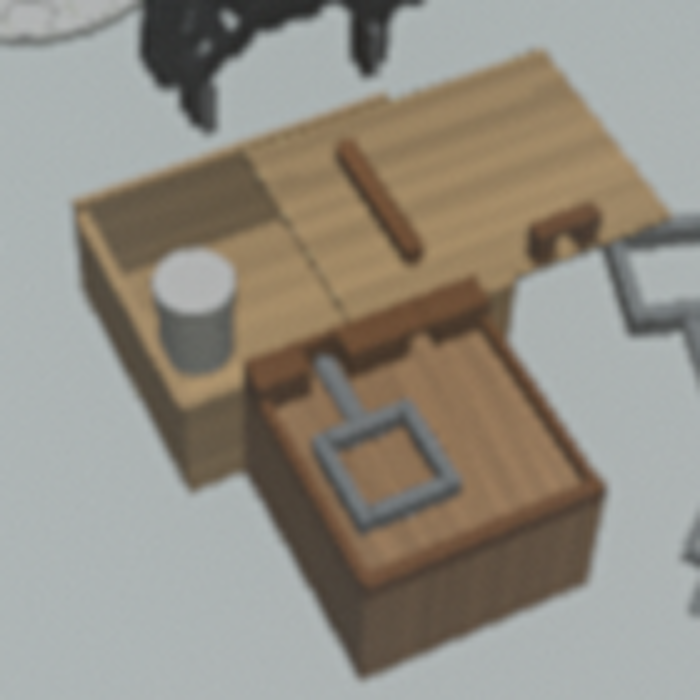

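>>> arm_command(moves=[[[0.075,0.001,-0.005,0,0,0,0.17],[0.075,0.002,-0.01,0,0,0,0.35],[0.075,0.003,-0.015,0,0,0,0.52],[0.075,0.004,-0.02,0,0,0,0.7],[0.075,0.005,-0.026,0,0,0,0.87],[0.075,0.006,-0.032,0,0,0,1.05],[0.075,0.007,-0.037,0,0,0,1.22],[0.075,0.008,-0.043,0,0,0,1.4],[0.075,0.008,-0.048,0,0,0,1.5708],[0.075,0.008,-0.048,0,0,0,1.5708]]])

```text
t: 15.4
eef_pos: [0.4708, -0.0339, 0.1678]
tool_rot: [-3.141, 0.001, 0.077]
wrist_force: [0.2, -0.1, -0.9]
gripper_width: 0.0746
```

```bash
python3 see.py a15;python3 px.py side 259,226.6,68
```

```text
[ 0.471  -0.0339  0.1679] box [-55.3   7.8 167.9] [-3.141e+00  1.000e-03  7.900e-02] [ 0.3 -0.5  0.3] 0.0749 15.45
259,226.6,68 [-56.8   4.3  68. ] [ 0.4697 -0.0375  0.068 ]
```

View pics/a15w.png

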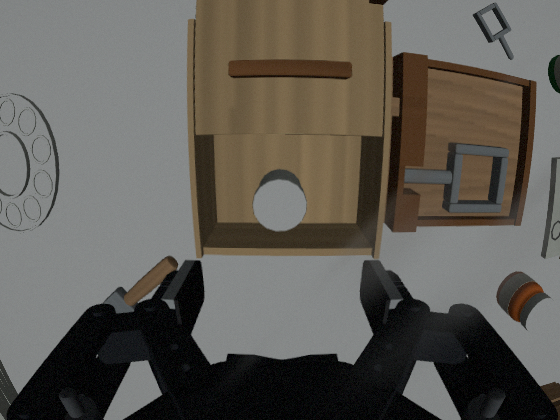

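```bash
python3 px.py wrist 279,204,68 203,256,74 380,258,74 290,70,96 290,134,80 403,230,105 58,160,8
```

```text
279,204,68 [-56.7   8.8  68. ] [ 0.4695 -0.0331  0.068 ]
203,256,74 [-103.6   77.    74. ] [0.4176 0.0314 0.074 ]
380,258,74 [-105.6  -83.4   74. ] [ 0.4277 -0.1286  0.074 ]
290,70,96 [51.4  1.  96. ] [ 0.5779 -0.0327  0.096 ]
290,134,80 [ 3.3  0.3 80. ] [ 0.5299 -0.037   0.08  ]
403,230,105 [-67.  -89.3 105. ] [ 0.4666 -0.1317  0.105 ]
58,160,8 [-18.6 274.4   8. ] [0.4874 0.2347 0.008 ]
```

>>> arm_command(moves=[[[0.075,0,0,0.05,0,0,0],[0.075,0,0,0.1,0,0,0],[0.075,0,0,0.12,0,0,0],[0.075,0,0,0.13,0,0,0],[0.075,0,0,0.138,0,0,0],[0.075,0,0,0.138,0,0,0]]])

```text
t: 16.35
eef_pos: [0.4711, -0.034, 0.0306]
tool_rot: [3.142, -0.0, 0.076]
wrist_force: [-0.6, 0.6, 0.5]
gripper_width: 0.075
```

```bash
python3 see.py a16
```

```text
[ 0.4712 -0.034   0.031 ] box [-55.1   7.7  31. ] [ 3.141e+00 -1.000e-03  7.600e-02] [ 0.1 -0.8  0.2] 0.0751 16.4
```

View pics/a16w.png

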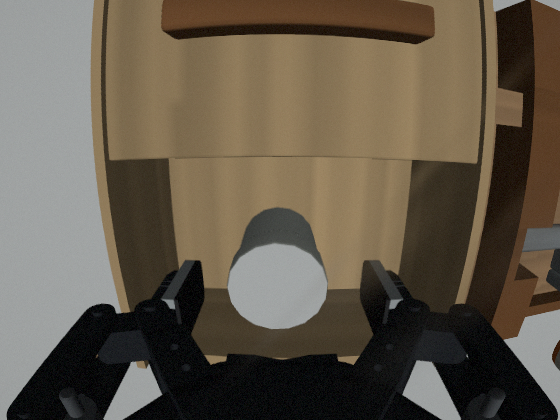

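View pics/a16s.png

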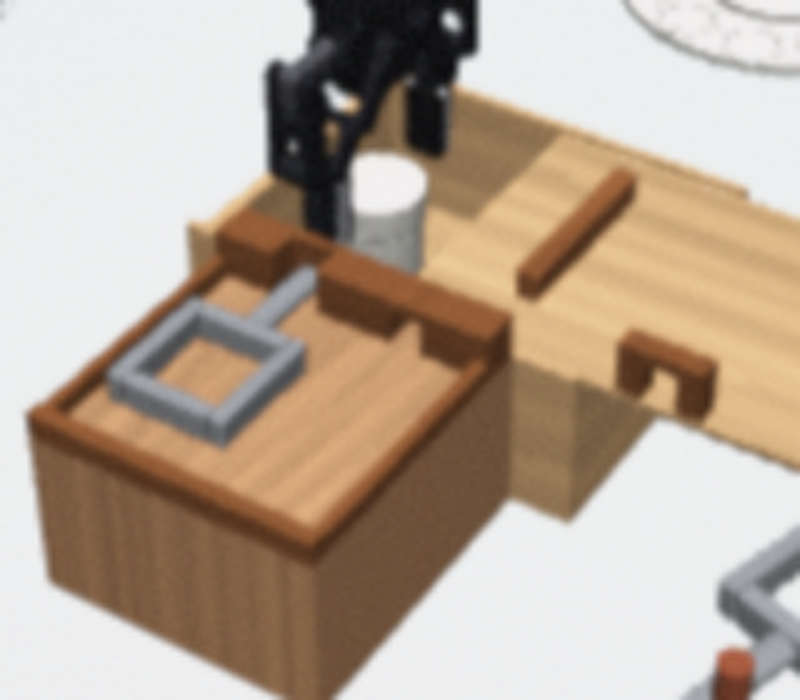

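>>> arm_command(moves=[[[0.075,0,-0.001,0.009,0,0,0],[0.075,0,-0.001,0.009,0,0,0],[0.036,0,-0.001,0.009,0,0,0],[0.036,0,-0.001,0.009,0,0,0],[0.036,0,-0.001,0.009,0,0,0],[0.036,0,-0.001,0.009,0,0,0],[0.036,0,-0.001,0.009,0,0,0]]])

```text
t: 17.32
eef_pos: [0.4711, -0.033, 0.0219]
tool_rot: [3.142, -0.001, 0.075]
wrist_force: [-0.0, 1.6, 5.0]
gripper_width: 0.0452
```

```bash
python3 see.py a17
```

```text
[ 0.4711 -0.033   0.0219] box [-55.1   8.7  21.9] [ 3.141e+00 -1.000e-03  7.600e-02] [-1.2  1.7  5.4] 0.0449 17.375
```

View pics/a17w.png

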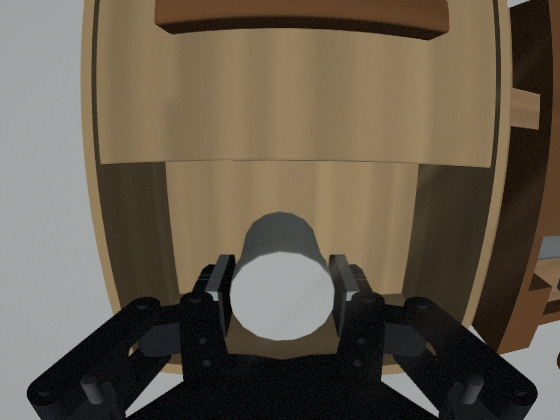

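View pics/a17s.png

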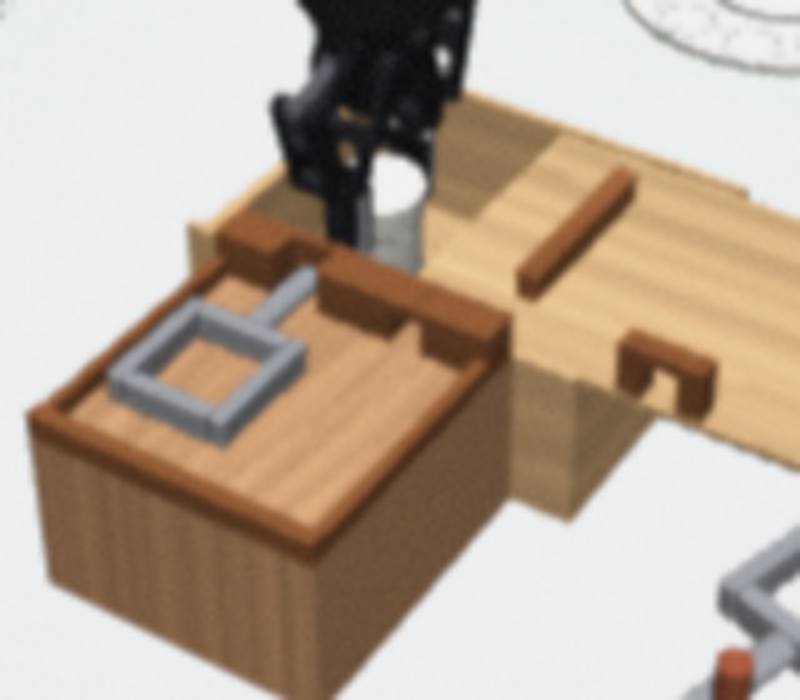

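Gripped the cap (45 mm). Lift and check.

>>> arm_command(moves=[[[0.036,0,0,-0.01,0,0,0],[0.036,0,0,-0.03,0,0,0],[0.036,0,0,-0.06,0,0,0],[0.036,0,0,-0.09,0,0,0],[0.036,0,0,-0.12,0,0,0],[0.036,0,0,-0.13,0,0,0],[0.036,0,0,-0.13,0,0,0]]])

```text
t: 18.3
eef_pos: [0.4709, -0.033, 0.1514]
tool_rot: [3.141, -0.0, 0.075]
wrist_force: [0.1, 0.5, -1.2]
gripper_width: 0.0447
```

```bash
python3 see.py a18
python3 - <<'E'
from h import *
cap('scene','pics/f18.png')
E
```

```text
[ 0.4705 -0.033   0.1505] box [-55.7   8.8 150.5] [-3.141e+00  1.000e-03  7.500e-02] [ 0.   0.1 -1.5] 0.0452 18.35
```

View pics/f18.png

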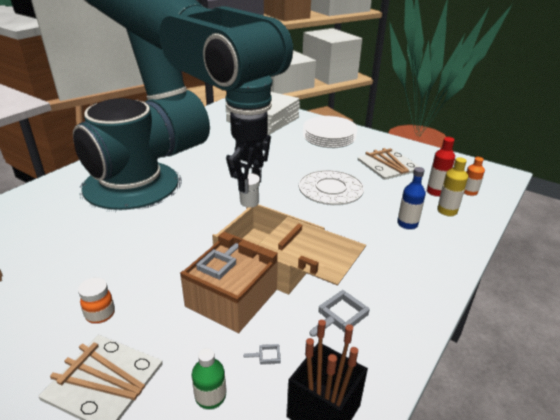

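View pics/a18w.png

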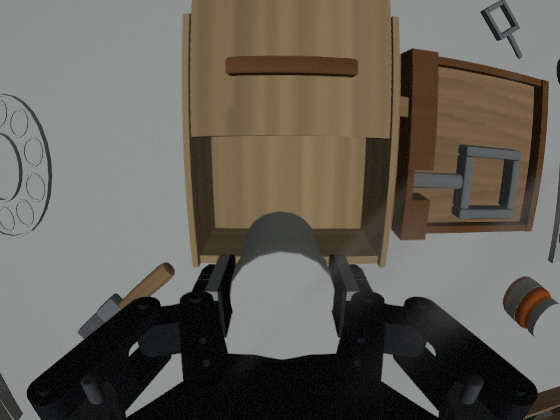

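Run:
```python
from h import *
S=cap('scene');crop(S,290,160,380,210,8,'pics/p3.png')
```

```text
(no output)
```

View pics/p3.png

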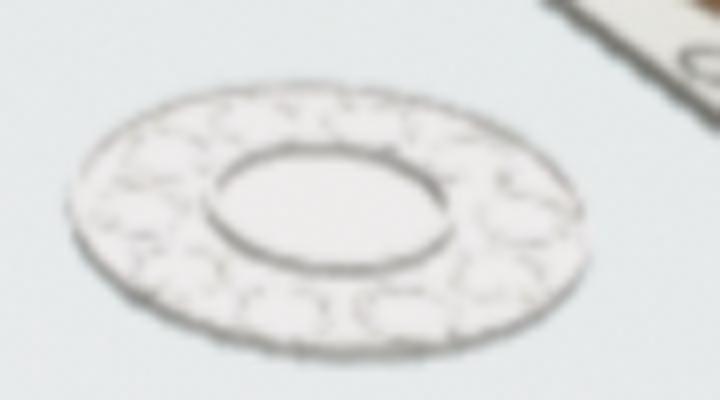

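>>> arm_command(moves=[[[0.036,0.003,-0.025,0,0,0,0],[0.036,0.009,-0.075,0,0,0,0],[0.036,0.016,-0.135,0,0,0,0],[0.036,0.023,-0.195,0,0,0,0],[0.036,0.03,-0.255,0,0,0,0],[0.036,0.036,-0.31,0,0,0,0],[0.036,0.04,-0.345,0,0,0,0],[0.036,0.042,-0.359,0,0,0,0],[0.036,0.042,-0.359,0,0,0,0]]])

```text
t: 19.62
eef_pos: [0.4854, 0.3281, 0.1506]
tool_rot: [3.141, 0.001, 0.076]
wrist_force: [1.5, 0.2, -1.7]
gripper_width: 0.0446
```

```bash
python3 see.py a19
python3 - <<'E'
from h import *
S=cap('scene');crop(S,270,100,400,220,6,'pics/p4.png');crop(cap('side'),160,70,290,200,5,'pics/p5.png')
E
```

```text
[0.4856 0.3275 0.1509] box [-13.5 367.1 150.9] [3.141e+00 1.000e-03 7.600e-02] [-0.3 -0.3 -1.3] 0.0451 19.675
```

View pics/a19w.png

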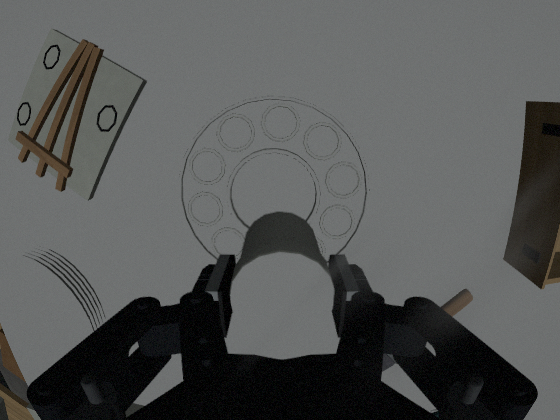

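View pics/p4.png

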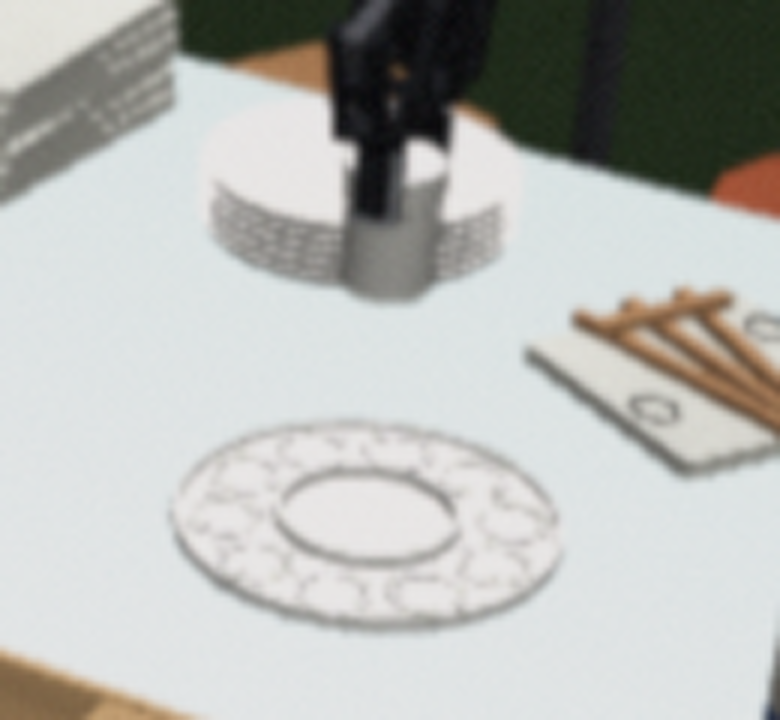

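View pics/p5.png

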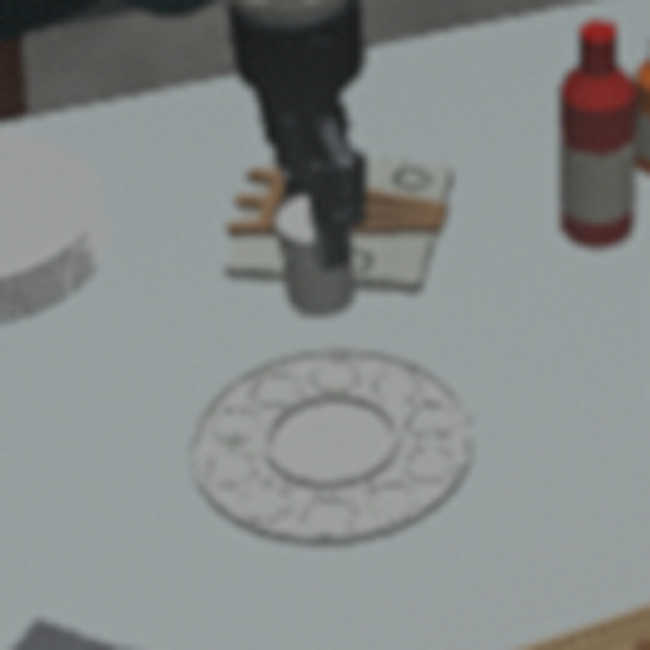

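>>> arm_command(moves=[[[0.036,0,-0.002,0.04,0,0,0],[0.036,0,-0.002,0.08,0,0,0],[0.036,0,-0.002,0.11,0,0,0],[0.036,0,-0.002,0.123,0,0,0],[0.036,0,-0.002,0.128,0,0,0],[0.036,0,-0.002,0.1305,0,0,0],[0.036,0,-0.002,0.1305,0,0,0]]])

```text
t: 20.7
eef_pos: [0.4859, 0.3303, 0.0218]
tool_rot: [-3.141, -0.001, 0.075]
wrist_force: [0.4, 0.1, -1.5]
gripper_width: 0.0448
```

```bash
python3 see.py a20
python3 - <<'E'
from h import *
S=cap('scene');crop(S,270,100,400,220,6,'pics/p6.png');crop(cap('side'),160,70,290,200,5,'pics/p7.png')
E
```

```text
[0.4858 0.3304 0.0218] box [-13.  369.9  21.8] [-3.141e+00 -1.000e-03  7.500e-02] [ 0.8  0.4 -0.8] 0.045 20.75
```

View pics/p6.png

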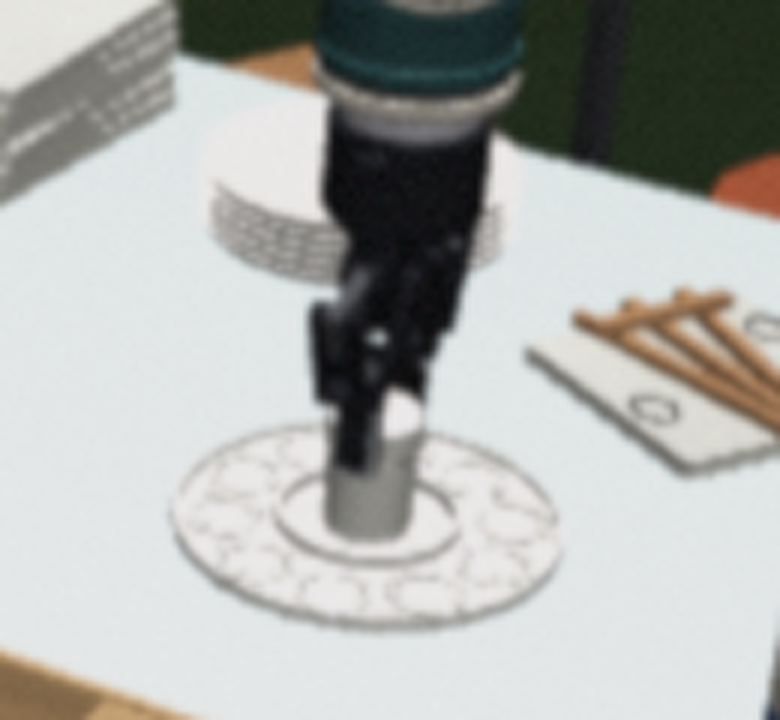

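View pics/p7.png

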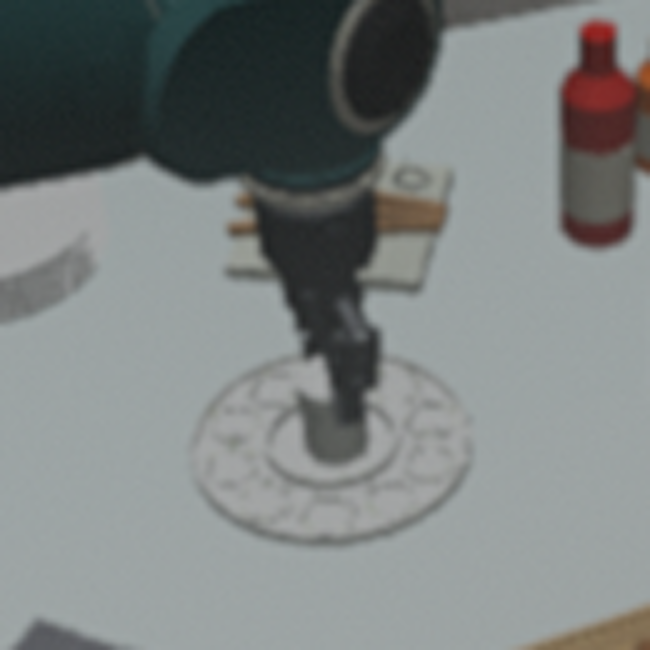

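>>> arm_command(moves=[[[0.036,0,0,0.001,0,0,0],[0.036,0,0,0.0018,0,0,0],[0.036,0,0,0.0018,0,0,0],[0.036,0,0,0.0018,0,0,0]]])

```text
t: 21.4
eef_pos: [0.4858, 0.3303, 0.0199]
tool_rot: [-3.141, -0.001, 0.075]
wrist_force: [-2.0, -0.8, 6.9]
gripper_width: 0.045
```

Contact with the well's floor (force +7 N). Release and rise.

>>> arm_command(moves=[[[0.05,0,0,0,0,0,0],[0.07,0,0,0,0,0,0],[0.07,0,0,0,0,0,0],[0.07,0,0,0,0,0,0],[0.07,0,0,-0.02,0,0,0],[0.07,0,0,-0.05,0,0,0],[0.07,0,0,-0.1,0,0,0],[0.07,0,0,-0.15,0,0,0],[0.07,-0.05,0,-0.15,0,0,0],[0.07,-0.05,0,-0.15,0,0,0]]])

```text
t: 22.65
eef_pos: [0.4341, 0.3265, 0.1716]
tool_rot: [-3.14, -0.002, 0.077]
wrist_force: [0.6, 0.3, -0.4]
gripper_width: 0.0701
```

```bash
python3 see.py a21
python3 - <<'E'
from h import *
S=cap('scene','pics/f21.png');crop(S,270,100,400,220,6,'pics/p8.png');crop(cap('side'),160,70,360,310,3,'pics/p9.png')
E
```

```text
[0.4351 0.3265 0.171 ] box [-63.9 369.9 171. ] [-3.14e+00 -2.00e-03  7.60e-02] [0.5 0.4 0.5] 0.0701 22.7
```

View pics/f21.png

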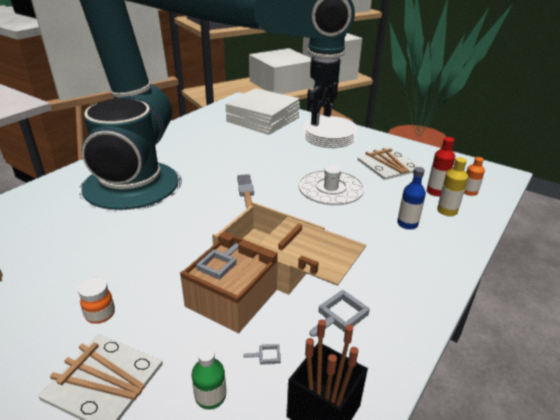

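View pics/p8.png

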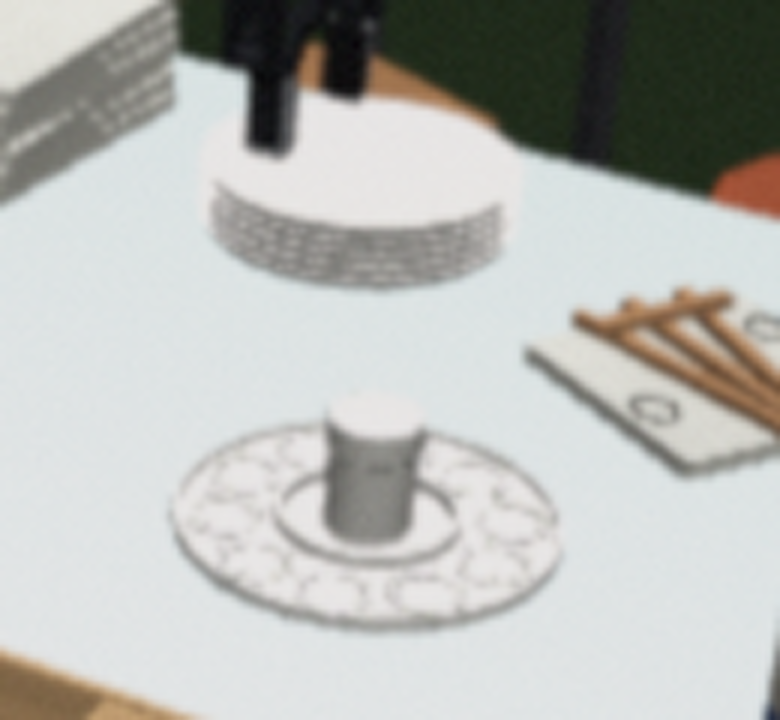

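View pics/p9.png

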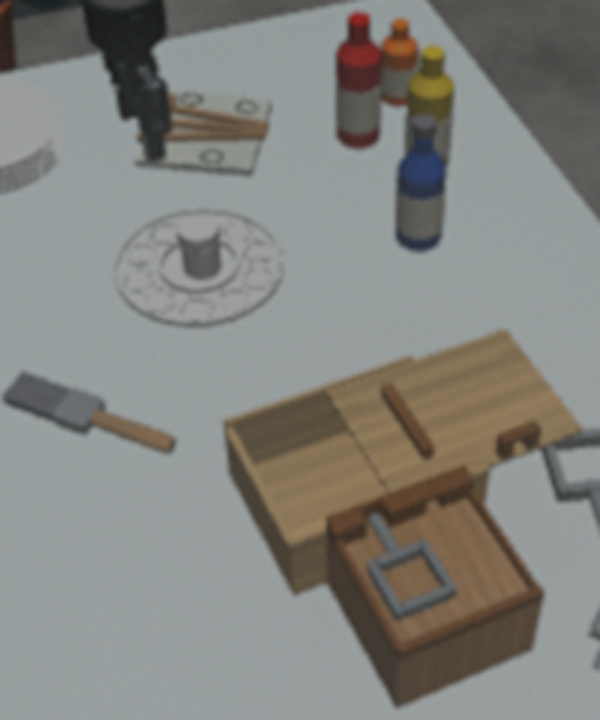

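View pics/a21s.png

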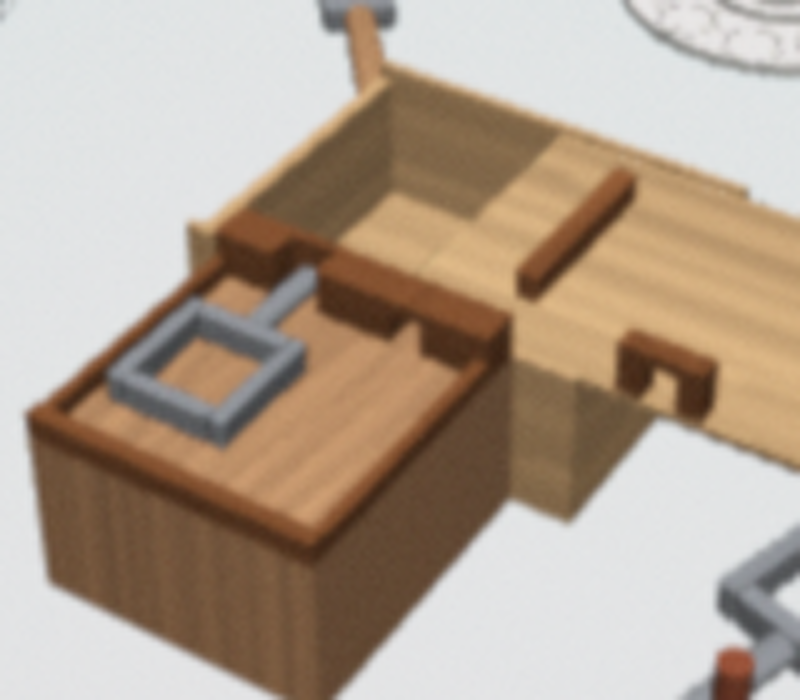

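>>> arm_command(moves=[[[0.07,0,0,0,0,0,0],[0.07,0,0,0,0,0,0]]])

```text
t: 23.1
eef_pos: [0.4359, 0.3263, 0.1688]
tool_rot: [3.141, 0.001, 0.075]
wrist_force: [-0.2, 0.0, -0.1]
gripper_width: 0.0699
```

```bash
python3 -c "
from bench import r
print(r.finish_job())"
```

```text
the job is handed in; nothing more can be done
None
```

The job is done and handed in at about 23 s of robot time; no verdict was reported, so what follows rests on my own last checks.

I drew the middle-sized pin from its bore by one side bar of the loop. Then I regripped it by the other bar and parked its nose in the notch. After that I slid the lid open by its cleat, lifted the pot out by its cap and set it in the palette's middle well.

**Last checks:**
- **Pin:** it lies flat with its tip about 11–13 mm inside the notch and 1–2 mm off its middle line. The final pictures show it unmoved since.
- **Lid:** I dragged it about 103 mm of its 105 mm travel, and it was still open at the end.
- **Pot:** it stands upright in the well, near its middle. I judged the centring by eye in the scene and side views.
- **Bystanders and arm:** the arm went nowhere near the bottles and jars, and they stand where they were in the final scene picture. It was clear of everything when I handed in, with wrist force about 0.

**What failed or disagreed:**
- **First grasp:** the first attempt on the pin closed above the bar, because the fingertips sat about 20–25 mm higher than the stated TCP. I went lower and gripped it at the second try.
- **Wrist camera:** it read positions 2–5 mm off from the two fixed cameras. For the palette centre the gap was up to about 8 mm, and I settled on a point between them, nearer the fixed cameras' reading.

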